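Reload the travel carrier with glass lens vials and latch its keeper

TASK

Swing the yellow keeper bar of the travel carrier wide open, move each spent lens vial (orange cap) out of the carrier to stand in the blue dish, and put every fresh vial (blue cap) upright on the floor of a well, one per well. Then swing the keeper shut over them, fully home in its detent. The vials are thin glass: use the lightest grip and set each down softly without dropping it, do not slam the keeper, and leave everything else on the ledge where it is.

Things in the scene. Friction and masses are not known exactly. Their poses are not given: they have to be found in the camera images.
- fresh0: Fresh glass lens vial: cylinder 32 mm across, 34 mm high, 35 g, a blue cap on its upper half; origin at the centre of its underside, z up. Thin glass: cracks if the fingers' forces on it sum to over 70 N (35 N a pad) or it meets the carrier with over 40 N. May be absent; stands on the ledge at the start
- fresh1: Fresh glass lens vial: cylinder 32 mm across, 34 mm high, 35 g, a blue cap on its upper half; origin at the centre of its underside, z up. Thin glass: cracks if the fingers' forces on it sum to over 70 N (35 N a pad) or it meets the carrier with over 40 N. May be absent; stands on the ledge at the start
- fresh2: Fresh glass lens vial: cylinder 32 mm across, 34 mm high, 35 g, a blue cap on its upper half; origin at the centre of its underside, z up. Thin glass: cracks if the fingers' forces on it sum to over 70 N (35 N a pad) or it meets the carrier with over 40 N. May be absent; stands on the ledge at the start
- fresh3: Fresh glass lens vial: cylinder 32 mm across, 34 mm high, 35 g, a blue cap on its upper half; origin at the centre of its underside, z up. Thin glass: cracks if the fingers' forces on it sum to over 70 N (35 N a pad) or it meets the carrier with over 40 N. May be absent; stands on the ledge at the start
- fresh4: Fresh glass lens vial: cylinder 32 mm across, 34 mm high, 35 g, a blue cap on its upper half; origin at the centre of its underside, z up. Thin glass: cracks if the fingers' forces on it sum to over 70 N (35 N a pad) or it meets the carrier with over 40 N. May be absent; stands on the ledge at the start
- spent0: Spent glass lens vial: cylinder 32 mm across, 34 mm high, 35 g, an orange cap on its upper half; origin at the centre of its underside, z up. Thin glass: cracks if the fingers' forces on it sum to over 70 N (35 N a pad) or it meets the carrier with over 40 N. May be absent; stands in one of the carrier's wells at the start
- spent1: Spent glass lens vial: cylinder 32 mm across, 34 mm high, 35 g, an orange cap on its upper half; origin at the centre of its underside, z up. Thin glass: cracks if the fingers' forces on it sum to over 70 N (35 N a pad) or it meets the carrier with over 40 N. May be absent; stands in one of the carrier's wells at the start
- spent2: Spent glass lens vial: cylinder 32 mm across, 34 mm high, 35 g, an orange cap on its upper half; origin at the centre of its underside, z up. Thin glass: cracks if the fingers' forces on it sum to over 70 N (35 N a pad) or it meets the carrier with over 40 N. May be absent; stands in one of the carrier's wells at the start
- carrier: fixed grey travel carrier, 54 mm (its x) by 201 mm (its y), 5 mm walls 18 mm high; four square wells 44 mm wide in a row along y, pitch 49 mm, 13 mm deep. Origin: centre of its underside. At y = +122 mm the keeper's pivot post, at y = -122 mm a 32 mm high steel post with the sprung detent nub
- well0 (a point): centre of the floor of well 0 (5 mm above the ledge); well 0 is next to the pivot
- well1 (a point): centre of the floor of well 1 (5 mm above the ledge); well 0 is next to the pivot
- well2 (a point): centre of the floor of well 2 (5 mm above the ledge); well 0 is next to the pivot
- well3 (a point): centre of the floor of well 3 (5 mm above the ledge); well 0 is next to the pivot
- keeper (a joint): yellow keeper bar, 12 mm wide, 8 mm high, underside 45 mm above the ledge, 250 mm long. 0 = shut over the row of wells, at its stop; grows to 1.45 rad as the free end swings level to the carrier's +x (counterclockwise from above). Stays where left; from 0.06 to 0.03 rad it rides over a sprung nub (some newtons at the knob) and then sits in its detent at 0
- keeper_knob (a point): top centre of the black upright round knob on the keeper bar, 14 mm in diameter and 30 mm tall (from 53 to 83 mm above the ledge), 150 mm from the pivot axis; moves with the bar
- keeper_pivot (a point): the keeper's pivot axis (upright), at the height of the bar's underside, 45 mm above the ledge; fixed to the carrier at its x = 0, y = +122 mm
- dish: fixed blue ceramic dish for spent vials, outside 170 mm (its x) by 100 mm (its y), rim 14 mm high, walls and floor 5 mm thick; origin at the centre of its underside
- remover: bystander: mint silicone lens remover, upright, 36 mm tall, 20 mm in diameter; origin at its foot
- glass_cup: bystander: glass cup, 72 mm in diameter, 90 mm tall; origin at its foot
- travel_bottle: bystander: closed translucent travel bottle, 40 mm in diameter, 85 mm tall; origin at its foot
There are look-alikes about, which are no part of the job. What is shaped like the fresh3 but turquoise is not meant.

How it is judged:
By the outcome, as a careful person would: the job done as asked, in the order asked, and still so for the second after the job is handed in, with the robot touching nothing.
Of fresh0, fresh1, fresh2, fresh3, fresh4 only 3 to 4 are there at a start; the rules pass over those that are not, and their reading is None.
Of spent0, spent1, spent2 only 2 to 3 are there at a start; the rules pass over those that are not, and their reading is None.
At some moment in a run one of fresh0, fresh1, fresh2, fresh3, fresh4, spent0, spent1, spent2 may be knocked a few centimetres aside while the robot is not near it.
It also fails if it takes over 210 s, if anything falls off the work surface, if the arm or the gripper's body presses on something with over 40 N, if the wrist force passes 120 N, or if a joint passes its speed limit or range.

ROBOT

A 6-joint arm with a two-finger parallel gripper is mounted at the origin on the work surface. World frame = base frame: x ahead of the robot, y to its left, z up, the work surface at z = 0. Lengths are in m, angles in rad, forces in N, time in s.
With the tool pointing down it reaches from about 0.3 to 0.775 m from the base axis. Payload 14.6 kg.
Tool frame: the origin (TCP) lies on the centre line of the jaws, within the pads' length; the fingertips stand 19 mm ahead of it and the grasp point (between the pads) is the TCP; z points along the fingers, y is the line along which they close (so a half turn about z gives the same grasp; the last joint's range is limited). The gripper opens to 94 mm and grips with 3 to 60 N. Pads are 16 mm wide; open, the fingers measure 119 mm over their backs; the gripper's body (75 mm by 177 mm) begins 78 mm behind the grasp point.
Start: joints at [1.078, 0.3, 1.521, -0, 1.321, -0.067], TCP at [0.227, 0.501, 0.199] pointing down, gripper open.
Joint ranges: [-3.03, 3.03], [-0.79, 2.21], [0.23, 2.52], [-1.04, 4.18], [0, 3.07], [-2.55, 2.55]. Speed limits (rad/s): [2.22, 2.22, 2.57, 3.14, 3.14, 3.14].

INTERFACE

Orientations are given as [roll, pitch, yaw] about the fixed x, y, z axes, in that order (R = Rz(yaw) Ry(pitch) Rx(roll)).
In Python, from station import get_obs, camera, workorder gives the robot as it stands.
- The arm moves only by the tool play_rows, never from a script. Its argument "motion" is a list that holds one entry, the list of rows, each a list of 7 numbers: the shift along the tool's x, y, z as a fraction of full scale, then the turn, a rotation vector about the tool's x, y, z as a fraction of full scale, then the opening, from -1 (shut) to 1 (fully open). In form: [[[x, y, z, ax, ay, az, grip], ...]]. A call has 1 to 10 rows; each row is the pose to reach, as a shift and turn from the pose commanded when the call began, along the tool's axes at that moment, turning the shorter way round; what a row does not reach only later rows make up. Full scale, the value 1, is 0.25 m for a shift and 2 pi rad for a turn. A row lasts 1/10 s, in which the tool goes at most 50 mm and 8.59 degrees, less where a joint would pass 70% of its speed; a pose out of reach is approached as far as the arm can. A call with a number of a shift or a turn outside -1 to 1 is refused whole. A call with a gripper value outside its range is refused whole. The fingers move at their own pace and stop on an object; "grip_force" is the grip in N (left out, the last holds). Time passes only in rows, so rows that repeat a pose let the fingers close. It gives the time, the measured TCP pose, the force, the opening and the grip force at its end, in the units of the state.
- get_obs(): the state, without advancing time (a new reading comes with each control period).
- camera(name): name is "scene" or "top" or "wrist"; returns a dict with "frame" (384x512x3 uint8, red, green, blue), "z_map" (384x512 float32, m along the optical axis (not along the pixel's ray), 0 where there is no reading), "camera_matrix" (3x3 intrinsics, pixels), "T" (4x4, takes a point from camera to world coordinates); the wrist camera has in their place "T_tool_cam" (4x4, takes a point from camera to tool coordinates, whose origin is the TCP and whose axes are the flange's). Camera axes: x right, y up, looking along -z (the intrinsics and any distortion apply to the point x, -y, -z); pixel columns grow to the right and rows downward; lengths in m; the calibration is good to about 2 mm. The wrist camera is an equidistant fisheye: a pixel r from the principal point sees the ray r / f radians off the axis. A picture is of the moment at which its call begins: read the wrist's pose just before it.
- workorder.hand_in(): hands the job in; it is judged then, once.
The state is a dict: "time_s": time; "qpos": joint angles; "joint_vel": joint speeds; "tau": joint torques, N m; "ee_pos": TCP position; "eef_rot": TCP orientation; "force": force on the tool from outside, world axes, zero at the start; "moment": the same for the moment, N m; "grip_width": finger opening in m; "grip_force": force on a finger pad.
Only numpy, scipy, OpenCV 4.12 (cv2) and the standard library are available. Lean on these libraries where they do the work, as an engineer would, in place of code of your own. Each camera call takes 0.05 s, during which the arm holds its last target. There are 200 camera calls.

## Working session

There is one attempt and no reset: what is moved stays moved. The work goes in short steps, Python scripts to look and compute and a tool call to move; the robot and the scene stay as the last step left them, time stands still between calls to the robot, and variables do not carry over. Pictures are saved under pics/ and viewed, at most 14 in all, crops included, and the job is handed in when it is done.

Besides the shell and the picture viewer there is one more tool, called after "Request:" by a JSON object that holds its "fn" and its "kwargs". play_rows: Moves the arm, as the interface text tells. Its arguments: {"type":"object","properties":{"motion":{"type":"array"},"grip_force":{"type":"number"}},"required":["motion"]}

```bash
mkdir -p pics; ls
cat > h.py <<'E'
import numpy as np, cv2
from station import get_obs, camera
def snap(name,fn):
    c=camera(name); cv2.imwrite(fn,cv2.cvtColor(c["frame"],cv2.COLOR_RGB2BGR)); np.savez('last_'+name,**c); return c
def cloud(c):
    z=c["z_map"]; K=c["camera_matrix"]; v,u=np.mgrid[:z.shape[0],:z.shape[1]]
    p=np.stack([(u-K[0,2])/K[0,0]*z,-(v-K[1,2])/K[1,1]*z,-z],-1)
    return p@c["T"][:3,:3].T+c["T"][:3,3]
E
python3 - <<'E'
from h import *
o=get_obs(); print(o)
for n in("top","scene"):
    c=snap(n,f'pics/{n}0.png'); print(c["camera_matrix"],c["T"]); P=cloud(c); print(n,P[::64,::64].round(3)[:,:,:].tolist()[3])
E
```

```text
pics
{'time_s': 0.0, 'qpos': array([ 1.07838042e+00,  3.00498276e-01,  1.52161171e+00,  1.36851363e-05,
        1.32069944e+00, -6.66061039e-02]), 'joint_vel': array([-1.12804230e-03,  2.94495536e-04,  2.03313379e-05, -7.06643610e-04,
       -4.47475709e-04,  4.77179406e-04]), 'tau': array([ 8.91903583e-04, -5.31808662e+01, -3.52730048e+01,  7.08295754e-02,
        2.44613760e-02, -4.78972015e-05]), 'ee_pos': array([0.22704976, 0.50063529, 0.19805847]), 'eef_rot': array([-3.14037946e+00, -9.42107558e-05,  2.71577940e+00]), 'force': array([-0.11636722,  0.52693936, -0.60601248]), 'moment': array([ 0.00460374, -0.01149789,  0.01875058]), 'grip_force': 0.0, 'grip_width': 0.09399142230549502}
[[382.39632523   0.         256.85807718]
 [  0.         382.39632523 191.54406516]
 [  0.           0.           1.        ]] [[-0.00403407  0.99309631 -0.11723248  0.4616236 ]
 [-0.99997853 -0.00461166 -0.00465607  0.01244807]
 [-0.00516457  0.11721118  0.99309358  1.04101206]
 [ 0.          0.          0.          1.        ]]
top [[0.577, 0.668, 0.081], [0.579, 0.518, 0.058], [0.585, 0.372, -0.001], [0.584, 0.195, 0.003], [0.583, 0.02, 0.0], [0.582, -0.155, 0.001], [0.582, -0.33, 0.001], [0.581, -0.505, 0.0]]
[[487.11033801   0.         252.9817259 ]
 [  0.         487.11033801 201.08156684]
 [  0.           0.           1.        ]] [[ 0.81557961 -0.35787051  0.45470716  1.17020028]
 [ 0.57849927  0.48665124 -0.65460612 -0.83270165]
 [ 0.01298042  0.79693116  0.60393065  0.85488503]
 [ 0.          0.          0.          1.        ]]
scene [[-0.106, -0.309, -0.004], [0.049, -0.2, -0.001], [0.2, -0.087, -0.002], [0.353, 0.025, -0.002], [0.522, 0.115, 0.018], [0.662, 0.248, 0.001], [0.823, 0.343, 0.015], [0.801, 1.62, -0.745]]
```

Run:
```python
import cv2
i=cv2.imread('pics/top0.png'); cv2.imwrite('pics/top0b.png',cv2.resize(i,(800,600),interpolation=cv2.INTER_CUBIC))
```

```text
(no output)
```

View pics/top0b.png

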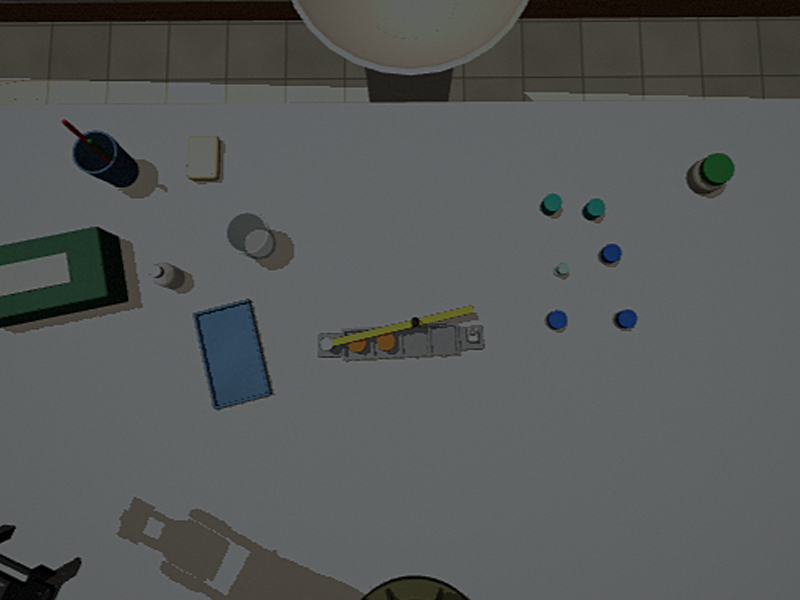

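View pics/scene0.png

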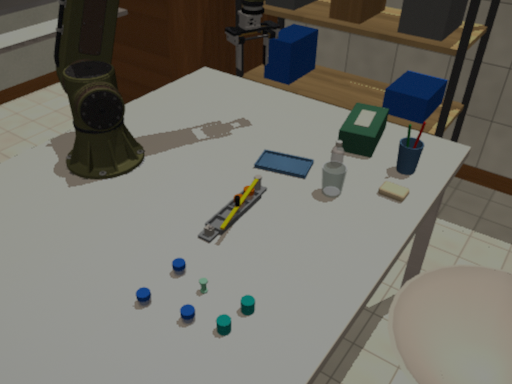

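The top view, enlarged, shows three fresh vials (blue caps) at (557,320), (626,319) and (611,254). Two spent vials (orange) stand in wells 0 and 1 at (357,345) and (387,342). The keeper is partly open with its knob at (415,322), and the dish is at (233,354). The turquoise vials are look-alikes.

```bash
cat >> h.py <<'E'
def load(n):
    d=np.load(f'last_{n}.npz'); return {k:d[k] for k in d}
def blobs(c,lo,hi,minarea=12,zr=(0,0.2)):
    P=cloud(c); h=cv2.cvtColor(c["frame"],cv2.COLOR_RGB2HSV)
    m=cv2.inRange(h,np.array(lo),np.array(hi)); m[(P[...,2]<zr[0])|(P[...,2]>zr[1])]=0
    n,l,s,ce=cv2.connectedComponentsWithStats(m)
    out=[]
    for i in range(1,n):
        if s[i,4]>=minarea:
            q=P[l==i]; out.append((ce[i].round(1),s[i,4],np.median(q,0).round(4),((q.min(0)+q.max(0))/2).round(4),np.ptp(q,axis=0).round(3)))
    return out
E
python3 - <<'E'
from h import *
c=load('top'); P=cloud(c)
h=cv2.cvtColor(c["frame"],cv2.COLOR_RGB2HSV)
for n,a,b,zr in(("blue",(110,120,40),(125,255,255),(.028,.06)),("orange",(5,120,40),(18,255,255),(.033,.06)),("yel",(22,120,60),(35,255,255),(.03,.07)),("turq",(75,100,40),(95,255,255),(.02,.1)),("dish",(100,60,40),(112,255,255),(0.009,.03))):
    print(n); [print(*x) for x in blobs(c,a,b,12,zr)]
for v,u in((205,356),(203,400),(163,391),(220,165),(207,265)): print(h[v,u],P[v,u])
# yellow line
m=cv2.inRange(h,np.array((22,120,60)),np.array((35,255,255)))>0
q=P[m&(P[...,2]>.045)&(P[...,2]<.062)]; print(len(q),q[:,2].mean()); print(cv2.fitLine(q[:,:2].astype(np.float32),cv2.DIST_HUBER,0,.01,.01).ravel(), q[q[:,1].argmin()],q[q[:,1].argmax()])
# knob
m=(P[...,2]>.075)&(P[...,2]<.1)&(abs(P[...,1]+.0)<.1)&(P[...,0]>.4)&(P[...,0]<.65); print(P[m].mean(0),m.sum(),P[m].min(0),P[m].max(0))
# carrier
m=(P[...,2]>.012)&(P[...,2]<.022)&(P[...,0]>.42)&(P[...,0]<.56)&(P[...,1]>-.14)&(P[...,1]<.19)
q=P[m][:,:2].astype(np.float32); print(len(q),cv2.minAreaRect(q))
m=(P[...,2]>.009)&(P[...,2]<.025)&(P[...,0]>.38)&(P[...,0]<.65)&(P[...,1]>.2)&(P[...,1]<.40)
q=P[m][:,:2].astype(np.float32); print(len(q),cv2.minAreaRect(q))
i=cv2.imread('pics/top0.png')[185:265,115:320]; cv2.imwrite('pics/crop0.png',cv2.convertScaleAbs(cv2.resize(i,(800,312),interpolation=cv2.INTER_CUBIC),alpha=1.8))
E
```

```text
blue
[356.4 202.7] 13 [ 0.549  -0.245   0.0347] [ 0.55   -0.2443  0.0345] [0.008 0.02  0.007]
orange
[246.4 218.3] 104 [0.5103 0.0445 0.04  ] [0.509  0.0445 0.0467] [0.029 0.029 0.022]
[228.1 220.7] 74 [0.5028 0.0927 0.0399] [0.5028 0.0941 0.0403] [0.021 0.029 0.013]
yel
[285.4 201.3] 153 [ 0.553  -0.0583  0.0538] [ 0.5521 -0.0559  0.0544] [0.029 0.089 0.01 ]
[238.1 212.7] 222 [0.5228 0.066  0.054 ] [0.524  0.066  0.0537] [0.038 0.129 0.011]
turq
[353.2 129.1] 98 [ 0.7491 -0.2434  0.0347] [ 0.7493 -0.243   0.0348] [0.029 0.029 0.007]
[381.  132.2] 102 [ 0.7401 -0.3179  0.035 ] [ 0.7405 -0.3167  0.0355] [0.029 0.031 0.009]
dish
[149.2 226.9] 364 [0.4888 0.298  0.0146] [0.4909 0.3107 0.0146] [0.184 0.136 0.011]
[109 196  95] [ 0.54315824 -0.2429123   0.03884663]
[109 211  92] [ 0.54806569 -0.35910339  0.03700175]
[110 200  92] [ 0.65565252 -0.34147061  0.03366521]
[102 141  49] [0.50710977 0.264222   0.01365718]
[150  13  19] [ 0.5354385  -0.003319    0.08443776]
375 0.053787377850827475
[ 0.22984605 -0.973227    0.5353058   0.01580597] [ 0.56360388 -0.10020737  0.05152344] [0.51258534 0.13065521 0.05279831]
[ 0.53955517 -0.00326472  0.08323366] 25 [ 0.53325291 -0.00844833  0.07525341] [0.54570418 0.00169084 0.08685464]
476 ((0.5112407207489014, 0.021290510892868042), (0.054016366600990295, 0.28259193897247314), 2.6769607067108154)
540 ((0.5249744653701782, 0.3205930292606354), (0.2400243878364563, 0.10316772013902664), 15.209683418273926)
```

View pics/crop0.png

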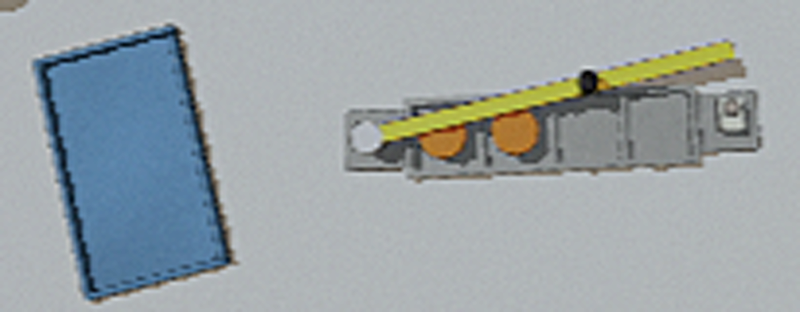

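The crop shows the carrier and a slightly open bar. Well 0 and well 1 hold orange vials, and wells 2 and 3 are empty. My fits give a carrier centre of about (0.511, 0.021) and a yaw of about 0.047. The knob measures 150 mm from the fitted pivot, which matches the given size.

```bash
cat >> h.py <<'E'
from scipy.spatial.transform import Rotation as R
W=lambda w:round(2*w/.094-1,2)
def rows(targets, start=None):
    """targets: (x,y,z,yaw,opening m); prints rows from commanded start pose (x,y,z,yaw), tool taken as straight down at start"""
    o=get_obs(); p=o["ee_pos"]; R0=R.from_euler('xyz',o["eef_rot"])
    if start is not None: p=np.array(start[:3]); R0=R.from_euler('xyz',[np.pi,0,start[3]])
    for t in targets:
        d=R0.inv().apply(np.array(t[:3])-p)/.25
        rv=(R0.inv()*R.from_euler('xyz',[np.pi,0,t[3]])).as_rotvec()/(2*np.pi)
        print([round(float(v),4) for v in [*d,*rv]]+[W(t[4])], '!!' if abs(d).max()>1 else '')
E
python3 - <<'E'
from h import *
c=load('top')
for x in blobs(c,(105,170,40),(125,255,255),12,(.028,.06)):print(*x)
rows([(.38,.3,.2,2.3,.094)])
rows([(.5395,-.0035,.15,1.80,.05),(.5395,-.0035,.08,1.80,.05)],(.38,.3,.2,2.3))
E
```

```text
[391.2 161.5] 98 [ 0.6595 -0.3417  0.0346] [ 0.6596 -0.3429  0.0347] [0.03 0.03 0.01]
[356.4 204. ] 105 [ 0.5462 -0.245   0.0348] [ 0.5461 -0.245   0.0347] [0.026 0.03  0.009]
[401.  203.6] 103 [ 0.5459 -0.3624  0.0349] [ 0.5471 -0.3627  0.0347] [0.03  0.027 0.008]
[-0.8886, -0.4784, -0.0069, -0.0002, 0.0, 0.0662, 1.0] 
[-1.3304, -0.3331, 0.2, 0.0, -0.0, 0.0796, 0.06] !!
[-1.3304, -0.3331, 0.48, 0.0, -0.0, 0.0796, 0.06] !!
```

Request:
{"fn": "play_rows", "kwargs": {"motion": [[[-0.8886,-0.4784,-0.0069,-0.0002,0,0.0662,0.06],[-0.8886,-0.4784,-0.0069,-0.0002,0,0.0662,0.06],[-0.8886,-0.4784,-0.0069,-0.0002,0,0.0662,0.06],[-0.8886,-0.4784,-0.0069,-0.0002,0,0.0662,0.06],[-0.8886,-0.4784,-0.0069,-0.0002,0,0.0662,0.06],[-0.8886,-0.4784,-0.0069,-0.0002,0,0.0662,0.06],[-0.8886,-0.4784,-0.0069,-0.0002,0,0.0662,0.06],[-0.8886,-0.4784,-0.0069,-0.0002,0,0.0662,0.06]]], "grip_force": 5}}

```text
time_s: 0.9
ee_pos: [0.3796, 0.3008, 0.2002]
eef_rot: [3.141, -0.0, 2.3]
force: [-0.1, -0.7, 0.7]
grip_width: 0.0501
grip_force: 0.0
```

Run:
```python
from h import *
o=get_obs();print(o['ee_pos'],o['eef_rot'],o['qpos'])
rows([(.49,.11,.17,1.80,.05)],(.38,.3,.2,2.3))
rows([(.5395,-.0035,.14,1.80,.05),(.5395,-.0035,.08,1.80,.05)],(.49,.11,.17,1.8))
```

```text
[0.37957336 0.30083543 0.20023035] [ 3.14063578e+00 -4.95824333e-04  2.30041631e+00] [ 5.94192620e-01  1.51186742e-01  1.69941773e+00  6.45746412e-04
  1.29010707e+00 -1.35605739e-01]
[-0.8599, -0.1783, 0.12, 0.0, -0.0, 0.0796, 0.06] 
[-0.4871, 0.0897, 0.12, 0.0, 0.0, 0.0, 0.06] 
[-0.4871, 0.0897, 0.36, 0.0, 0.0, 0.0, 0.06]
```

Request:
{"fn": "play_rows", "kwargs": {"motion": [[[-0.86,-0.178,0.12,0,0,0.0796,0.06],[-0.86,-0.178,0.12,0,0,0.0796,0.06],[-0.86,-0.178,0.12,0,0,0.0796,0.06],[-0.86,-0.178,0.12,0,0,0.0796,0.06],[-0.86,-0.178,0.12,0,0,0.0796,0.06],[-0.86,-0.178,0.12,0,0,0.0796,0.06]]]}}

```text
time_s: 1.5
ee_pos: [0.4906, 0.1095, 0.1695]
eef_rot: [-3.141, -0.001, 1.799]
force: [-0.3, 0.5, 0.3]
grip_width: 0.0495
grip_force: 0.0
```

Request:
{"fn": "play_rows", "kwargs": {"motion": [[[-0.487,0.09,0.12,0,0,0,0.06],[-0.487,0.09,0.12,0,0,0,0.06],[-0.487,0.09,0.12,0,0,0,0.06],[-0.487,0.09,0.12,0,0,0,0.06],[-0.487,0.09,0.24,0,0,0,0.06],[-0.487,0.09,0.36,0,0,0,0.06],[-0.487,0.09,0.36,0,0,0,0.06]]]}}

```text
time_s: 2.2
ee_pos: [0.5376, -0.0007, 0.0774]
eef_rot: [-3.137, -0.003, 1.802]
force: [-0.9, 1.3, 0.9]
grip_width: 0.0498
grip_force: 0.0
```

Run:
```python
from h import *
import numpy as np
o=get_obs();print(o['ee_pos'],o['eef_rot'],o['force'])
piv=np.array((.5055,.1431));r=.1503
def arc(a,w): return (piv[0]+r*np.sin(a),piv[1]-r*np.cos(a),.08,np.pi/2+a,w)
a=np.linspace(.228,.86,10)
rows([arc(x,0.0) for x in a],(.5395,-.0035,.08,1.8))
```

```text
[ 0.5376413  -0.00066515  0.07735056] [-3.13716829e+00 -2.73872406e-03  1.80220826e+00] [-0.87346858  1.31784657  0.89386862]
[0.0008, 0.0001, 0.0, 0.0, -0.0, 0.0002, -1.0] 
[0.0022, 0.0422, 0.0, 0.0, 0.0, -0.011, -1.0] 
[0.0066, 0.0842, 0.0, 0.0, 0.0, -0.0222, -1.0] 
[0.0139, 0.1258, 0.0, 0.0, 0.0, -0.0333, -1.0] 
[0.0241, 0.1668, 0.0, 0.0, 0.0, -0.0445, -1.0] 
[0.0372, 0.2069, 0.0, 0.0, 0.0, -0.0557, -1.0] 
[0.053, 0.246, 0.0, -0.0, 0.0, -0.0669, -1.0] 
[0.0716, 0.2839, 0.0, 0.0, 0.0, -0.078, -1.0] 
[0.0928, 0.3204, 0.0, 0.0, 0.0, -0.0892, -1.0] 
[0.1165, 0.3554, 0.0, 0.0, 0.0, -0.1004, -1.0]
```

Request:
{"fn": "play_rows", "kwargs": {"motion": [[[0,0,0,0,0,0,-0.6],[0,0,0,0,0,0,-0.8],[0,0,0,0,0,0,-1],[0,0,0,0,0,0,-1],[0,0,0,0,0,0,-1],[0,0,0,0,0,0,-1]]], "grip_force": 6}}

```text
time_s: 2.8
ee_pos: [0.5398, -0.0032, 0.0804]
eef_rot: [3.14, -0.001, 1.8]
force: [0.0, -0.1, 0.2]
grip_width: 0.0053
grip_force: 0.0
```

Run:
```python
from h import *
c=snap('top','pics/t1.png'); i=cv2.imread('pics/t1.png')[160:270,190:340]; a=cv2.resize(i,(560,410),interpolation=cv2.INTER_CUBIC)
cv2.imwrite('pics/t1b.png',cv2.convertScaleAbs(a,alpha=1.8))
s=snap('scene','pics/s1.png'); i=cv2.imread('pics/s1.png')[120:260,160:320]; cv2.imwrite('pics/s1b.png',cv2.convertScaleAbs(cv2.resize(i,(640,560),interpolation=cv2.INTER_CUBIC),alpha=1.5))
print(get_obs()['grip_width'])
```

```text
0.0005970124297797173
```

View pics/s1b.png

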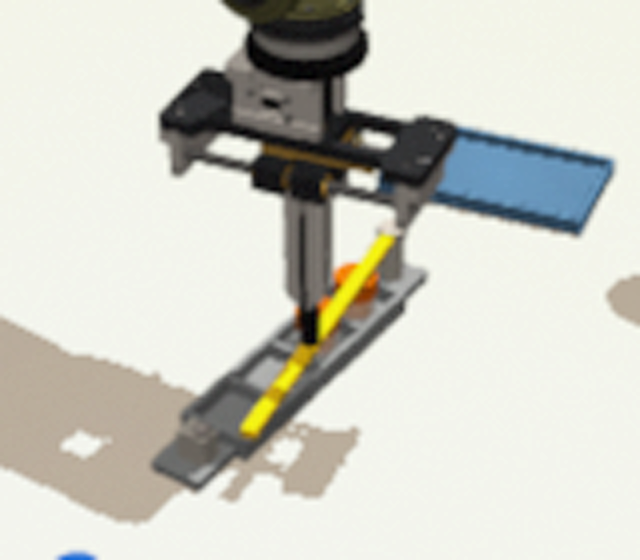

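The scene crop shows the closed fingers next to the black knob, around (308,325), so they may have slid past it. I'll measure the bar and knob now.

Run:
```python
from h import *
for n in('top','scene'):
    c=load(n); P=cloud(c); h=cv2.cvtColor(c["frame"],cv2.COLOR_RGB2HSV)
    m=cv2.inRange(h,np.array((22,110,60)),np.array((35,255,255)))>0
    q=P[m&(P[...,2]>.048)&(P[...,2]<.06)&(abs(P[...,0]-.53)<.1)]; print(n,len(q),q[:,2].mean(),cv2.fitLine(q[:,:2].astype(np.float32),cv2.DIST_HUBER,0,.01,.01).ravel(),q[q[:,1].argmin()])
    dark=(c["frame"].max(-1)<45)&(P[...,2]>.05)&(P[...,2]<.09)&(abs(P[...,0]-.53)<.05)&(abs(P[...,1])<.05)
    print(dark.sum(),P[dark].mean(0),P[dark].min(0),P[dark].max(0))
    i=P[...,2]
```

```text
top 94 0.05377166939457846 [ 0.20962156 -0.9777826   0.51490897  0.10134555] [0.52522908 0.04025458 0.05103941]<stdin>:7: RuntimeWarning: Mean of empty slice.
  ret = um.true_divide(
Traceback (most recent call last):
ValueError: zero-size array to reduction operation minimum which has no identity
```

View pics/t1b.png

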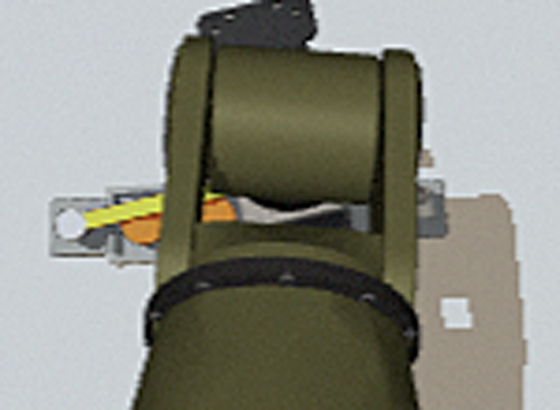

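Run:
```python
from h import *
c=load('scene'); P=cloud(c); h=cv2.cvtColor(c["frame"],cv2.COLOR_RGB2HSV)
m=cv2.inRange(h,np.array((22,110,60)),np.array((35,255,255)))>0
q=P[m&(P[...,2]>.046)&(P[...,2]<.062)&(abs(P[...,0]-.53)<.1)]; print(len(q),q.mean(0),cv2.fitLine(q[:,:2].astype(np.float32),cv2.DIST_HUBER,0,.01,.01).ravel())
# crop px (308,325)/4 + (160,120)
for v in range(188,206,1):
    print(v,[(c["frame"][v,u].max(),)+tuple((P[v,u]*1000).round().astype(int)) for u in (235,237,239)])
```

```text
249 [0.53974201 0.00749516 0.05071828] [ 0.2256845  -0.9742004   0.54607964 -0.01757991]
188 [(np.uint8(28), np.int64(543), np.int64(-12), np.int64(115)), (np.uint8(78), np.int64(548), np.int64(-11), np.int64(116)), (np.uint8(83), np.int64(554), np.int64(-10), np.int64(119))]
189 [(np.uint8(30), np.int64(540), np.int64(-9), np.int64(109)), (np.uint8(78), np.int64(547), np.int64(-10), np.int64(112)), (np.uint8(82), np.int64(554), np.int64(-10), np.int64(115))]
190 [(np.uint8(32), np.int64(540), np.int64(-9), np.int64(105)), (np.uint8(78), np.int64(548), np.int64(-11), np.int64(110)), (np.uint8(81), np.int64(555), np.int64(-12), np.int64(113))]
191 [(np.uint8(36), np.int64(539), np.int64(-7), np.int64(100)), (np.uint8(78), np.int64(550), np.int64(-14), np.int64(109)), (np.uint8(81), np.int64(553), np.int64(-9), np.int64(108))]
192 [(np.uint8(41), np.int64(539), np.int64(-8), np.int64(98)), (np.uint8(75), np.int64(548), np.int64(-10), np.int64(103)), (np.uint8(82), np.int64(554), np.int64(-10), np.int64(105))]
193 [(np.uint8(42), np.int64(539), np.int64(-8), np.int64(95)), (np.uint8(70)
[... 1600 characters left out ...]
64(542), np.int64(-12), np.int64(69)), (np.uint8(9), np.int64(544), np.int64(-6), np.int64(66)), (np.uint8(67), np.int64(546), np.int64(1), np.int64(62))]
203 [(np.uint8(39), np.int64(541), np.int64(-11), np.int64(64)), (np.uint8(7), np.int64(547), np.int64(-9), np.int64(66)), (np.uint8(68), np.int64(548), np.int64(-2), np.int64(61))]
204 [(np.uint8(35), np.int64(541), np.int64(-11), np.int64(61)), (np.uint8(11), np.int64(546), np.int64(-9), np.int64(61)), (np.uint8(69), np.int64(546), np.int64(1), np.int64(56))]
205 [(np.uint8(53), np.int64(540), np.int64(-10), np.int64(56)), (np.uint8(7), np.int64(544), np.int64(-7), np.int64(56)), (np.uint8(65), np.int64(549), np.int64(-3), np.int64(56))]
```

Run:
```python
from h import *
c=snap('wrist','pics/w1.png');print(c["camera_matrix"],c["T_tool_cam"]); cv2.imwrite('pics/w1b.png',cv2.convertScaleAbs(cv2.resize(cv2.imread('pics/w1.png'),(768,576)),alpha=1.8))
```

```text
[[297.31863964   0.         256.71908936]
 [  0.         297.31863964 187.22312863]
 [  0.           0.           1.        ]] [[-2.71873343e-05  9.71376462e-01  2.37545297e-01  6.83727620e-02]
 [ 9.99999480e-01  2.68582007e-04 -9.83841492e-04 -1.19895453e-03]
 [-1.01948086e-03  2.37545147e-01 -9.71375964e-01 -1.84382927e-01]
 [ 0.00000000e+00  0.00000000e+00  0.00000000e+00  1.00000000e+00]]
```

View pics/w1b.png

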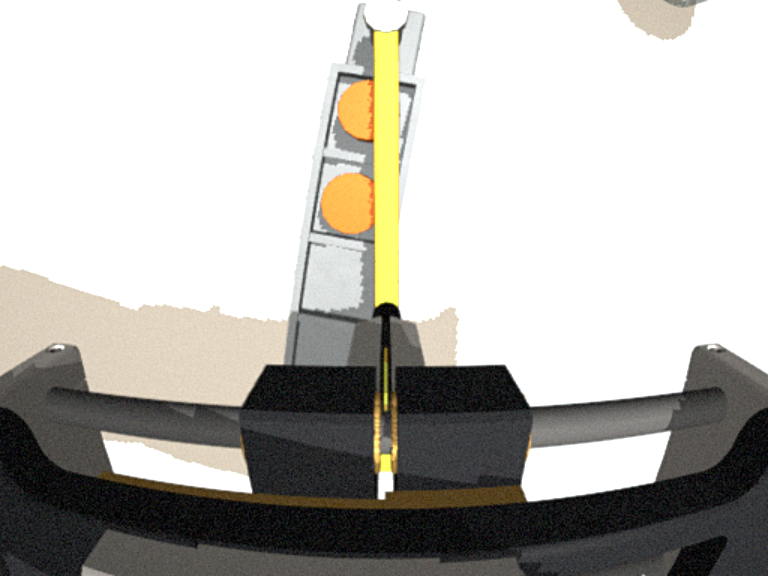

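Run:
```python
from h import *
c=load('wrist');T=np.linalg.inv(c["T_tool_cam"]);K=c["camera_matrix"]
def pj(p):
    q=T[:3,:3]@np.array(p)+T[:3,3]; d=np.array([q[0],-q[1],-q[2]]); th=np.arctan2(np.hypot(*d[:2]),d[2]); u=d[:2]/np.hypot(*d[:2])*th*K[0,0]
    return ((u+K[:2,2])*1.5).round()
for p in((0,0,-.003),(.008,.0125,.019),(.008,-.0125,.019),(.008,.0125,-.003),(.007,0,-.003),(.007,0,.027),(.022,0,-.003),(.022,0,.027),(-.02,0,.027),(.15,0,.03),(.008,.0195,.019),(.007,.007,.0)): print(p,pj(p))
```

```text
(0, 0, -0.003) [387. 335.]
(0.008, 0.0125, 0.019) [413. 303.]
(0.008, -0.0125, 0.019) [361. 303.]
(0.008, 0.0125, -0.003) [417. 317.]
(0.007, 0, -0.003) [387. 319.]
(0.007, 0, 0.027) [387. 300.]
(0.022, 0, -0.003) [387. 286.]
(0.022, 0, 0.027) [387. 270.]
(-0.02, 0, 0.027) [387. 350.]
(0.15, 0, 0.03) [387.  12.]
(0.008, 0.0195, 0.019) [428. 302.]
(0.007, 0.007, 0.0) [403. 317.]
```

Request:
{"fn": "play_rows", "kwargs": {"motion": [[[0,0,0,0,0,0,-1],[0.001,0.02,0,0,0,-0.005,-1],[0.002,0.042,0,0,0,-0.011,-1],[0.004,0.063,0,0,0,-0.016,-1],[0.0066,0.084,0,0,0,-0.022,-1],[0.0066,0.084,0,0,0,-0.022,-1]]]}}

```text
time_s: 3.55
ee_pos: [0.5604, 0.0035, 0.0801]
eef_rot: [3.14, -0.001, 1.94]
force: [0.3, -1.3, 0.6]
grip_width: 0.001
grip_force: 0.0
```

Run:
```python
from h import *
c=snap('scene','pics/s2.png'); P=cloud(c); h=cv2.cvtColor(c["frame"],cv2.COLOR_RGB2HSV)
m=cv2.inRange(h,np.array((22,110,60)),np.array((35,255,255)))>0
q=P[m&(P[...,2]>.046)&(P[...,2]<.062)&(abs(P[...,0]-.53)<.1)]; print(len(q),q.mean(0),cv2.fitLine(q[:,:2].astype(np.float32),cv2.DIST_HUBER,0,.01,.01).ravel())
o=get_obs();print(o['ee_pos'],o['force'],o['grip_width'],o['grip_force'])
c=snap('wrist','pics/w2.png'); cv2.imwrite('pics/w2b.png',cv2.convertScaleAbs(cv2.resize(cv2.imread('pics/w2.png')[:300,150:370],(660,600*900//600)),alpha=1.8)[300:])
```

```text
195 [ 0.54353134 -0.00759282  0.0506148 ] [ 0.22764634 -0.97374386  0.54244053 -0.00162967]
[0.5600126  0.00337503 0.080047  ] [-0.05624796 -0.25521471  0.50646982] -7.192395255230038e-05 0.0
```

View pics/w2b.png

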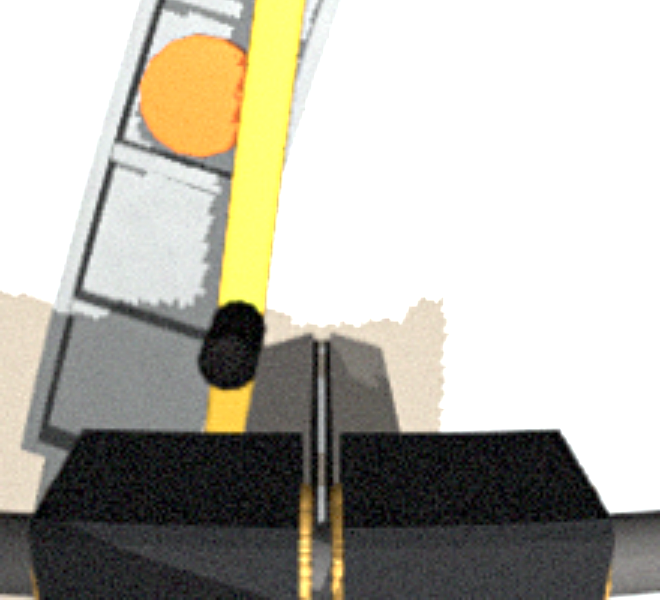

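The fingers closed just outboard of the knob, which shows at about (232,345) in this crop. I'll locate it from the wrist ray.

```bash
cat >> h.py <<'E'
def wray(c,u,v,zw,pose=None):
    """fisheye pixel -> world point at height zw"""
    K=c["camera_matrix"]; d=np.array([u-K[0,2],v-K[1,2]]); r=np.hypot(*d); th=r/K[0,0]; d=d/max(r,1e-9)*np.sin(th)
    ray=c["T_tool_cam"][:3,:3]@np.array([d[0],-d[1],-np.cos(th)]); org=c["T_tool_cam"][:3,3]
    if pose is None:
        o=get_obs(); Rw=R.from_euler('xyz',o['eef_rot']); p=o['ee_pos']
    else: Rw=R.from_euler('xyz',[np.pi,0,pose[3]]); p=np.array(pose[:3])
    ray=Rw.apply(ray); org=Rw.apply(org)+p
    return org+ray*(zw-org[2])/ray[2]
E
python3 - <<'E'
from h import *
c=load('wrist'); print(wray(c,228,219,.083))
f=c['frame'].max(-1); m=np.zeros_like(f); m[195:235,215:242]=(f[195:235,215:242]<14); n,l,s,ce=cv2.connectedComponentsWithStats(m); print(s,ce)
z=c['z_map']; print(z[212:226:3,222:236:3], z[205:212,228])
# bar edges along bottom, compare with fit at z=.053, posts
for u,v in((238,170),(228,219),(232,205)): print(wray(c,u,v,.053))
m=cv2.inRange(cv2.cvtColor(c['frame'],cv2.COLOR_RGB2HSV),np.array((22,110,60)),np.array((35,255,255)))>0
v,u=np.nonzero(m&(np.arange(384)[:,None]<200)); q=np.array([wray(c,a,b,.053) for a,b in zip(u[::20],v[::20])]); print(cv2.fitLine(q[:,:2].astype(np.float32),cv2.DIST_HUBER,0,.01,.01).ravel())
E
```

```text
[ 0.54036199 -0.00106891  0.083     ]
[[     0      0    512    384 196387]
 [   218    201     20     16    160]
 [   227    213      1      1      1]
 [   220    214      2      2      2]
 [   218    216      1      1      1]
 [   228    216      2      1      2]
 [   217    218      2      2      3]
 [   220    218      1      1      1]
 [   222    218      1      1      1]
 [   226    219      1      1      1]
 [   230    218      3      2      4]
 [   234    218      1      1      1]
 [   224    221      1      1      1]
 [   228    220      1      1      1]
 [   229    221      6      3     10]
 [   217    222      5      6     13]
 [   223    223      1      1      1]
 [   226    222      1      1      1]
 [   225    225      1      1      1]
 [   227    224      2      2      3]
 [   231    224      3      3      4]
 [   224    227      2      2      4]
 [   227    226      3      3      5]] [[255.53089563 191.47693075]
 [228.95625    208.11875   ]
 [227.         213.        ]
 [220.5        214.5       ]
 [218.         216.        ]
 [228.5        216.        ]
 [217.3333333
[... 311 characters left out ...]
.         222.        ]
 [225.         225.        ]
 [227.33333333 224.33333333]
 [232.         225.        ]
 [224.5        227.5       ]
 [227.8        227.2       ]]
[[0.19344193 0.19380522 0.19371368 0.19585985 0.20102456]
 [0.19271241 0.19250304 0.1931506  0.19325405 0.1964219 ]
 [0.19335036 0.1921371  0.19408749 0.19202366 0.19360888]
 [0.19424307 0.19469479 0.1936811  0.19438638 0.19502115]
 [0.19562997 0.19497223 0.19372058 0.19401027 0.19500026]] [0.20687573 0.20397301 0.20225    0.20060748 0.19850059 0.1969878
 0.1962022 ]
[0.53558721 0.02576263 0.053     ]
[ 0.5414187  -0.01226315  0.053     ]
[ 0.54052252 -0.00069711  0.053     ]
[ 0.22699404 -0.97389615  0.5229738   0.06427358]
```

Run:
```python
from h import *
c=load('wrist'); o=get_obs(); Rw=R.from_euler('xyz',o['eef_rot']); K=c["camera_matrix"]
def pt(u,v):
    z=float(c['z_map'][v,u]); d=np.array([u-K[0,2],v-K[1,2]]); r=np.hypot(*d); th=r/K[0,0]; d=d/r*np.tan(th)*z
    t=c["T_tool_cam"][:3,:3]@np.array([d[0],-d[1],-z])+c["T_tool_cam"][:3,3]; return t.round(4),(Rw.apply(t)+o['ee_pos']).round(4)
for n,u,v in(("ledge",340,100),("bar",242,150),("orange",214,132),("knobtop",228,219),("fingL",248,225),("fingR",270,225),("fingLtip",246,216),("fR",268,216),("fL",250,214)): print(n,*pt(u,v))
s=load('scene');P=cloud(s)
for v in range(185,205): print(v,[(int(s['frame'][v,u].max()),int(P[v,u,2]*1000)) for u in range(236,250,2)])
```

```text
ledge [0.0848 0.0745 0.0815] [ 0.5989  0.1093 -0.0013]
bar [ 0.0439 -0.0116  0.0291] [0.5332 0.0402 0.051 ]
orange [ 0.0565 -0.0336  0.0421] [0.5082 0.0441 0.0379]
knobtop [ 0.0685 -0.0012 -0.1844] [0.534  0.0667 0.2645]
fingL [ 0.0092 -0.0059 -0.03  ] [0.551  0.0097 0.11  ]
fingR [ 0.01    0.0062 -0.032 ] [0.562  0.0148 0.1121]
fingLtip [ 0.0092 -0.0075 -0.0149] [0.5495 0.0092 0.095 ]
fR [ 0.0092  0.0057 -0.015 ] [0.5618 0.014  0.0951]
fL [ 0.0093 -0.0052 -0.0114] [0.5516 0.0101 0.0914]
185 [(163, -3), (163, -4), (79, 125), (80, 128), (46, 131), (79, 129), (76, 130)]
186 [(163, 0), (164, -4), (80, 125), (79, 125), (48, 127), (79, 129), (76, 127)]
187 [(164, 0), (164, -1), (81, 120), (80, 120), (47, 124), (79, 128), (73, 123)]
188 [(163, -3), (164, -3), (81, 118), (79, 119), (46, 120), (79, 854), (70, 122)]
189 [(164, 0), (164, 0), (82, 114), (79, 116), (47, 119), (79, 118), (70, 119)]
190 [(163, -3), (164, 0), (81, 111), (80, 114), (48, 113), (79, 114), (70, 112)]
191 [(163, 0), (164, 0), (84, 108), (79, 109), (46, 110), (80, 112), (68, 112)]
192 [(163, 0), (161, 0), (86, 106), (79,
[... 256 characters left out ...]
7), (79, 100), (74, 98)]
196 [(10, 78), (30, 84), (122, 93), (79, 96), (46, 94), (79, 94), (87, 18)]
197 [(14, 81), (13, 80), (130, 34), (99, 88), (48, 92), (81, 93), (94, 18)]
198 [(10, 82), (9, 78), (137, 52), (136, 86), (101, 86), (86, 15), (93, 16)]
199 [(10, 76), (7, 76), (137, 51), (158, 51), (128, 85), (82, 8), (92, 10)]
200 [(7, 75), (7, 71), (138, 52), (163, 53), (99, 44), (68, 13), (99, 9)]
201 [(5, 72), (10, 70), (137, 52), (153, 51), (70, 23), (55, 12), (96, 12)]
202 [(7, 68), (3, 67), (138, 49), (122, 48), (72, 10), (52, 11), (67, 13)]
203 [(10, 67), (9, 63), (134, 52), (92, 26), (79, 8), (57, 8), (91, 14)]
204 [(7, 63), (9, 61), (113, 50), (90, 20), (81, 2), (82, 0), (108, 16)]
```

Depth shows the fingertips at z≈0.088 while the TCP reads 0.080, so they closed above the knob. I'll open the gripper and check whether the tip offset changes with the opening.

Request:
{"fn": "play_rows", "kwargs": {"motion": [[[0,0,0,0,0,0,-0.3],[0,0,0,0,0,0,-0.3],[0,0,0,0,0,0,-0.3],[0,0,0,0,0,0,-0.3],[0,0,0,0,0,0,-0.3]]]}}

```text
time_s: 4.15
ee_pos: [0.5598, 0.0032, 0.0802]
eef_rot: [3.141, -0.001, 1.938]
force: [-0.5, -0.8, 0.0]
grip_width: 0.0325
grip_force: 0.0
```

Run:
```python
from h import *
s=snap('scene','pics/s3.png');c=snap('wrist','pics/w3.png');o=get_obs();print(o['ee_pos'],o['eef_rot'],o['grip_width'])
a=cv2.convertScaleAbs(cv2.resize(cv2.imread('pics/s3.png')[140:230,190:290],(500,450),interpolation=cv2.INTER_CUBIC),alpha=1.5)
b=cv2.convertScaleAbs(cv2.resize(cv2.imread('pics/w3.png')[150:300,200:300],(300,450),interpolation=cv2.INTER_CUBIC),alpha=1.8)
cv2.imwrite('pics/m3.png',np.hstack([a,b]))
```

```text
[0.55981985 0.00320382 0.08022252] [ 3.14054252e+00 -6.41457637e-04  1.93786947e+00] 0.03277644543683047
```

View pics/m3.png

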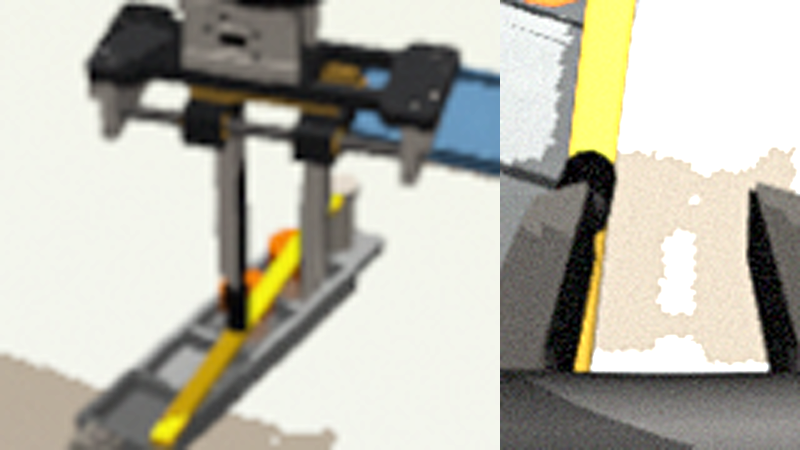

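Run:
```python
from h import *
s=load('scene');P=cloud(s)
for v in range(188,206): print(v,[(int(s['frame'][v,u].max()),*(P[v,u]*1000).astype(int)) for u in (234,251,253)])
c=load('wrist'); z=c['z_map']; o=get_obs(); K=c["camera_matrix"]; Rw=R.from_euler('xyz',o['eef_rot'])
v,u=np.mgrid[:384,:512]; d=np.stack([u-K[0,2],v-K[1,2]],-1); r=np.hypot(d[...,0],d[...,1])+1e-9; t=np.tan(r/K[0,0])/r
p=np.stack([d[...,0]*t*z,-d[...,1]*t*z,-z],-1)@c["T_tool_cam"][:3,:3].T+c["T_tool_cam"][:3,3]
m=(abs(p[...,0])<.012)&(abs(p[...,1])>.012)&(abs(p[...,1])<.05)&(p[...,2]>-.06)&(p[...,2]<.03)
for sgn in(1,-1):
    q=p[m&(p[...,1]*sgn>0)]; print(sgn,len(q),np.percentile(q,[0,2,50,98,100],axis=0).round(4))
```

```text
188 [(79, np.int64(540), np.int64(-13), np.int64(114)), (79, np.int64(581), np.int64(4), np.int64(121)), (81, np.int64(589), np.int64(1), np.int64(126))]
189 [(81, np.int64(542), np.int64(-15), np.int64(113)), (79, np.int64(582), np.int64(3), np.int64(119)), (82, np.int64(587), np.int64(5), np.int64(120))]
190 [(80, np.int64(542), np.int64(-16), np.int64(110)), (80, np.int64(582), np.int64(4), np.int64(115)), (83, np.int64(586), np.int64(7), np.int64(115))]
191 [(81, np.int64(540), np.int64(-14), np.int64(105)), (79, np.int64(582), np.int64(3), np.int64(113)), (84, np.int64(588), np.int64(3), np.int64(115))]
192 [(81, np.int64(540), np.int64(-13), np.int64(101)), (79, np.int64(584), np.int64(1), np.int64(111)), (86, np.int64(588), np.int64(4), np.int64(112))]
193 [(82, np.int64(540), np.int64(-14), np.int64(98)), (79, np.int64(584), np.int64(1), np.int64(108)), (85, np.int64(589), np.int64(2), np.int64(110))]
194 [(92, np.int64(539), np.int64(-12), np.int64(94)), (80, np.int64(582), np.int64(3), np.int64(103)), (85, np.int64(588), np.int64(4), np.int64(105))]
195 [(125, np.int64(539)
[... 1232 characters left out ...]
np.int64(60)), (64, np.int64(538), np.int64(67), np.int64(14)), (53, np.int64(537), np.int64(78), np.int64(7))]
204 [(73, np.int64(535), np.int64(-7), np.int64(56)), (53, np.int64(537), np.int64(68), np.int64(9)), (72, np.int64(535), np.int64(81), np.int64(0))]
205 [(72, np.int64(534), np.int64(-6), np.int64(51)), (52, np.int64(536), np.int64(70), np.int64(4)), (119, np.int64(533), np.int64(84), np.int64(-5))]
1 1071 [[-0.0082  0.015  -0.06  ]
 [-0.0068  0.0151 -0.0592]
 [ 0.0091  0.0187 -0.0393]
 [ 0.0099  0.0269 -0.0082]
 [ 0.0103  0.0276 -0.0049]]
-1 1471 [[-0.0085 -0.0298 -0.06  ]
 [-0.0062 -0.0289 -0.059 ]
 [ 0.0087 -0.0202 -0.0307]
 [ 0.0103 -0.0154  0.0294]
 [ 0.012  -0.0148  0.03  ]]
```

Run:
```python
from h import *
S=(.5600,.0033,.08,1.938)
rows([(.540,-.0025,.08,1.80,.05),(.540,-.0025,.055,1.80,.05)],S)
piv=np.array((.5055,.1431));r=.1503
def arc(a,w): return (piv[0]+r*np.sin(a),piv[1]-r*np.cos(a),.055,np.pi/2+a,w)
a=np.linspace(.228,.86,11)[1:]
rows([arc(x,0.0) for x in a],(.540,-.0025,.055,1.8))
```

```text
[0.0071, -0.083, -0.0, -0.0, -0.0, 0.022, 0.06] 
[0.0071, -0.083, 0.1, -0.0, -0.0, 0.022, 0.06] 
[-0.0015, 0.0352, 0.0, 0.0, 0.0, -0.0099, -1.0] 
[0.002, 0.073, 0.0, 0.0, 0.0, -0.0199, -1.0] 
[0.008, 0.1105, 0.0, 0.0, 0.0, -0.03, -1.0] 
[0.0163, 0.1476, 0.0, -0.0, 0.0, -0.04, -1.0] 
[0.0269, 0.1841, 0.0, 0.0, 0.0, -0.0501, -1.0] 
[0.0398, 0.2198, 0.0, -0.0, 0.0, -0.0602, -1.0] 
[0.0549, 0.2547, 0.0, 0.0, 0.0, -0.0702, -1.0] 
[0.0722, 0.2885, 0.0, 0.0, 0.0, -0.0803, -1.0] 
[0.0916, 0.3211, 0.0, 0.0, 0.0, -0.0903, -1.0] 
[0.113, 0.3525, 0.0, 0.0, 0.0, -0.1004, -1.0]
```

Request:
{"fn": "play_rows", "kwargs": {"motion": [[[0.007,-0.083,0,0,0,0.022,0.06],[0.007,-0.083,0,0,0,0.022,0.06],[0.007,-0.083,0,0,0,0.022,0.06],[0.007,-0.083,0,0,0,0.022,0.06],[0.007,-0.083,0.05,0,0,0.022,0.06],[0.007,-0.083,0.1,0,0,0.022,0.06],[0.007,-0.083,0.1,0,0,0.022,0.06]]]}}

```text
time_s: 4.95
ee_pos: [0.5387, -0.0024, 0.0527]
eef_rot: [-3.139, -0.002, 1.8]
force: [0.7, 0.3, -0.3]
grip_width: 0.0497
grip_force: 0.0
```

Request:
{"fn": "play_rows", "kwargs": {"motion": [[[0,0,0,0,0,0,-1],[0,0,0,0,0,0,-1],[0,0,0,0,0,0,-1],[0,0,0,0,0,0,-1],[0,0,0,0,0,0,-1],[0,0,0,0,0,0,-1]]], "grip_force": 5}}

```text
time_s: 5.55
ee_pos: [0.54, -0.0026, 0.0554]
eef_rot: [3.14, -0.001, 1.8]
force: [-0.3, -0.2, 1.3]
grip_width: 0.0138
grip_force: 5.0
```

Gripped: the width is 13.8 mm, which matches the knob. Now I swing it open along the arc.

Request:
{"fn": "play_rows", "kwargs": {"motion": [[[-0.001,0.018,0,0,0,-0.005,-1],[0,0.0352,0,0,0,-0.01,-1],[0.002,0.073,0,0,0,-0.02,-1],[0.008,0.1105,0,0,0,-0.03,-1],[0.016,0.1476,0,0,0,-0.04,-1],[0.027,0.184,0,0,0,-0.05,-1],[0.04,0.22,0,0,0,-0.06,-1],[0.055,0.2547,0,0,0,-0.07,-1],[0.072,0.2885,0,0,0,-0.08,-1],[0.0916,0.3211,0,0,0,-0.09,-1]]]}}

```text
time_s: 6.55
ee_pos: [0.6131, 0.0386, 0.0552]
eef_rot: [3.141, -0.001, 2.37]
force: [-3.3, 2.8, 2.9]
grip_width: 0.0135
grip_force: 5.0
```

Run:
```python
from h import *
piv=np.array((.5055,.1431));r=.1503
def arc(a,w): return (piv[0]+r*np.sin(a),piv[1]-r*np.cos(a),.055,np.pi/2+a,w)
S=arc(.228+.0632*9,0);print(S)
rows([arc(x,0.0) for x in np.linspace(.797,1.45,11)[1:]],S)
o=get_obs();print(o['force'],o['grip_width'])
```

```text
(np.float64(0.6129829809442883), np.float64(0.03804049872891192), 0.055, 2.3675963267948967, 0)
[0.0013, 0.0394, 0.0, 0.0, 0.0, -0.0104, -1.0] 
[0.0051, 0.0784, 0.0, -0.0, 0.0, -0.0208, -1.0] 
[0.0115, 0.1171, 0.0, 0.0, 0.0, -0.0312, -1.0] 
[0.0204, 0.1554, 0.0, 0.0, 0.0, -0.0416, -1.0] 
[0.0318, 0.1929, 0.0, -0.0, 0.0, -0.052, -1.0] 
[0.0456, 0.2297, 0.0, 0.0, 0.0, -0.0624, -1.0] 
[0.0618, 0.2654, 0.0, 0.0, 0.0, -0.0728, -1.0] 
[0.0802, 0.3001, 0.0, 0.0, 0.0, -0.0832, -1.0] 
[0.1009, 0.3334, 0.0, 0.0, 0.0, -0.0936, -1.0] 
[0.1238, 0.3654, 0.0, 0.0, 0.0, -0.104, -1.0] 
[-3.33709497  2.79811466  2.88472052] 0.013485589306134008
```

Request:
{"fn": "play_rows", "kwargs": {"motion": [[[0.0013,0.0394,0,0,0,-0.0104,-1],[0.0051,0.0784,0,0,0,-0.0208,-1],[0.0115,0.1171,0,0,0,-0.0312,-1],[0.0204,0.1554,0,0,0,-0.0416,-1],[0.0318,0.193,0,0,0,-0.052,-1],[0.0456,0.2297,0,0,0,-0.0624,-1],[0.0618,0.2654,0,0,0,-0.0728,-1],[0.0802,0.3,0,0,0,-0.0832,-1],[0.1009,0.3334,0,0,0,-0.0936,-1],[0.1238,0.3654,0,0,0,-0.104,-1]]]}}

```text
time_s: 7.55
ee_pos: [0.6545, 0.1254, 0.0552]
eef_rot: [3.141, -0.001, 3.023]
force: [-7.1, -0.0, 4.5]
grip_width: 0.0134
grip_force: 5.0
```

Request:
{"fn": "play_rows", "kwargs": {"motion": [[[0,0,0,0,0,0,-1],[0,0,0,0,0,0,-0.5],[0,0,0,0,0,0,-0.2],[0,0,0,0,0,0,-0.2],[0,0,-0.2,0,0,0,-0.2],[0,0,-0.4,0,0,0,0.2],[0,0,-0.4,0,0,0,0.2]]]}}

```text
time_s: 8.25
ee_pos: [0.6574, 0.1247, 0.1633]
eef_rot: [3.138, 0.012, 3.018]
force: [-0.1, 0.8, 0.4]
grip_width: 0.05
grip_force: 0.0
```

```bash
cat >> h.py <<'E'
def keeper(c):
    P=cloud(c); h=cv2.cvtColor(c["frame"],cv2.COLOR_RGB2HSV)
    m=cv2.inRange(h,np.array((22,110,60)),np.array((35,255,255)))>0
    q=P[m&(P[...,2]>.046)&(P[...,2]<.062)&(P[...,0]>.45)&(P[...,0]<.8)&(abs(P[...,1])<.25)]
    l=cv2.fitLine(q[:,:2].astype(np.float32),cv2.DIST_HUBER,0,.01,.01).ravel(); d=l[:2]*(1 if l[0]>0 else -1)
    print('keeper world angle from -y',np.arctan2(d[0],-d[1]),len(q),l)
def caps(c):
    print('blue');[print(*x) for x in blobs(c,(105,150,40),(125,255,255),12,(.02,.09))]
    print('orange');[print(*x) for x in blobs(c,(5,120,40),(18,255,255),12,(.02,.09))]
E
python3 - <<'E'
from h import *
keeper(snap('scene','pics/s4.png')); c=snap('top','pics/t4.png'); caps(c); keeper(c)
E
```

```text
keeper world angle from -y 1.456715 237 [ 0.99349976 -0.11383412  0.6422383   0.12501931]
blue
[391.1 161.4] 105 [ 0.6604 -0.3416  0.0342] [ 0.6598 -0.3417  0.0342] [0.031 0.029 0.009]
[356.4 204.1] 108 [ 0.5461 -0.2447  0.0351] [ 0.5463 -0.2457  0.0353] [0.027 0.03  0.01 ]
[400.9 203.5] 110 [ 0.5481 -0.3621  0.0346] [ 0.5469 -0.362   0.0334] [0.029 0.029 0.009]
orange
[246.5 218.2] 108 [0.5102 0.0445 0.04  ] [0.5091 0.0446 0.035 ] [0.029 0.029 0.018]Traceback (most recent call last):
  File "<stdin>", line 2, in <module>
  File "h.py", line 43, in keeper
    l=cv2.fitLine(q[:,:2].astype(np.float32),cv2.DIST_HUBER,0,.01,.01).ravel(); d=l[:2]*(1 if l[0]>0 else -1)
      ~~~~~~~~~~~^^^^^^^^^^^^^^^^^^^^^^^^^^^^^^^^^^^^^^^^^^^^^^^^^^^^^
cv2.error: OpenCV(4.12.0) /io/opencv/modules/imgproc/src/linefit.cpp:50: error: (-215:Assertion failed) count > 0 in function 'fitLine2D_wods'
```

Run:
```python
from h import *
piv=np.array((.5055,.1431));r=.1503;a=1.45
S=(piv[0]+r*np.sin(a),piv[1]-r*np.cos(a),.155,np.pi/2+a);print(S,get_obs()['ee_pos'])
rows([(.508,.08,.155,1.618,.06)],S)
```

```text
(np.float64(0.6547047625529495), np.float64(0.1249884337640848), 0.155, 3.0207963267948967) [0.65509926 0.12444149 0.15634726]
[0.5609, -0.2494, -0.0, -0.0, -0.0, 0.2233, 0.28]
```

Request:
{"fn": "play_rows", "kwargs": {"motion": [[[0.561,-0.249,0,0,0,0.2233,0.28],[0.561,-0.249,0,0,0,0.2233,0.28],[0.561,-0.249,0,0,0,0.2233,0.28],[0.561,-0.249,0,0,0,0.2233,0.28],[0.561,-0.249,0,0,0,0.2233,0.28],[0.561,-0.249,0,0,0,0.2233,0.28],[0.561,-0.249,0,0,0,0.2233,0.28],[0.561,-0.249,0,0,0,0.2233,0.28],[0.561,-0.249,0,0,0,0.2233,0.28],[0.561,-0.249,0,0,0,0.2233,0.28]]]}}

```text
time_s: 9.35
ee_pos: [0.5071, 0.0799, 0.1536]
eef_rot: [-3.14, -0.001, 1.61]
force: [-0.5, 0.0, -0.6]
grip_width: 0.0602
grip_force: 0.0
```

Request:
{"fn": "play_rows", "kwargs": {"motion": [[[0,0,0,0,0,0,0.28],[0,0,0,0,0,0,0.28],[0,0,0,0,0,0,0.28]]], "grip_force": 3}}

```text
time_s: 9.65
ee_pos: [0.5076, 0.08, 0.1547]
eef_rot: [-3.141, -0.001, 1.617]
force: [-0.2, -0.3, -0.4]
grip_width: 0.0603
grip_force: 0.0
```

```bash
cat >> h.py <<'E'
def wcaps(c,lo,hi,zw,minarea=150):
    """cap-top centres seen by the wrist camera, on plane zw"""
    o=get_obs(); h=cv2.cvtColor(c["frame"],cv2.COLOR_RGB2HSV); m=cv2.inRange(h,np.array(lo),np.array(hi)); m=cv2.morphologyEx(m,cv2.MORPH_OPEN,np.ones((3,3)))
    n,l,s,ce=cv2.connectedComponentsWithStats(m)
    for i in range(1,n):
        if s[i,4]>minarea:
            v,u=np.nonzero(l==i); q=np.array([wray(c,a,b,zw) for a,b in zip(u[::7],v[::7])])
            (x,y),r=cv2.minEnclosingCircle(q[:,:2].astype(np.float32)); print(ce[i].round(),s[i,4],'ctr',round(x,4),round(y,4),'r',round(r,4),'mean',q.mean(0).round(4))
E
python3 - <<'E'
from h import *
print(get_obs()['ee_pos'],get_obs()['eef_rot'])
c=snap('wrist','pics/w5.png'); wcaps(c,(5,120,40),(18,255,255),.039)
b=cv2.convertScaleAbs(cv2.resize(cv2.imread('pics/w5.png'),(768,576)),alpha=1.8); cv2.imwrite('pics/w5b.png',b)
E
```

```text
[0.50764053 0.08004731 0.15467686] [-3.14141920e+00 -8.82507873e-04  1.61697449e+00]
[258. 168.] 740 ctr 0.5063 0.095 r 0.0164 mean [0.5067 0.095  0.039 ]
[258. 212.] 715 ctr 0.5098 0.0476 r 0.0173 mean [0.5095 0.0474 0.039 ]
```

View pics/w5b.png

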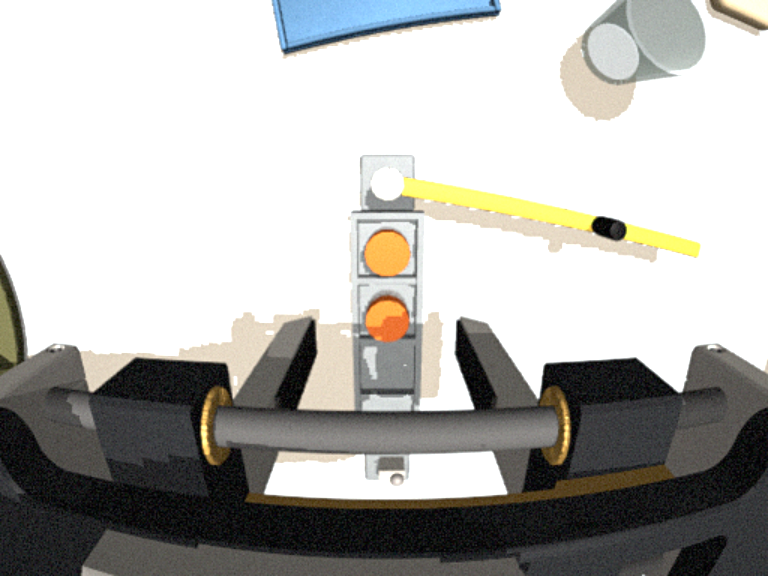

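The wrist view shows the keeper wide open, clear of the wells. The orange caps are at (387,253) and (387,320), and the carrier lines up with the tool. I'll compute the dish geometry and the pick moves.

Run:
```python
from h import *
c=load('top');K=c["camera_matrix"];T=c["T"]
def top(u,v,z):
    r=T[:3,:3]@np.array([(u-K[0,2])/K[0,0],-(v-K[1,2])/K[1,1],-1]); o=T[:3,3]; return o+r*(z-o[2])/r[2]
cs=[top(115+a/3.902,185+b/3.9,.014) for a,b in((38,62),(178,28),(232,262),(88,298))]
print(np.round(cs,4)); C=np.mean(cs,0); print(C,np.linalg.norm(cs[0]-cs[1]),np.linalg.norm(cs[1]-cs[2])); d=(cs[1]-cs[2]+cs[0]-cs[3]); d/=np.linalg.norm(d); print('long axis',d,np.arctan2(d[1],d[0]))
for k in(-.05,0,.05): print(k,(C+d*k).round(4))
rows([(.507,.095,.06,1.618,.06),(.507,.095,.017,1.618,.06)],(.508,.08,.155,1.618))
```

```text
[[0.5591 0.3743 0.014 ]
 [0.5823 0.2778 0.014 ]
 [0.4216 0.2369 0.014 ]
 [0.3978 0.3344 0.014 ]]
[0.49020433 0.30584669 0.014     ] 0.0992142007626177 0.16585309736692644
long axis [0.96989844 0.24350977 0.        ] 0.2459829140677933
-0.05 [0.4417 0.2937 0.014 ]
0 [0.4902 0.3058 0.014 ]
0.05 [0.5387 0.318  0.014 ]
[0.0601, -0.0012, 0.38, 0.0, 0.0, 0.0, 0.28] 
[0.0601, -0.0012, 0.552, 0.0, 0.0, 0.0, 0.28]
```

Request:
{"fn": "play_rows", "kwargs": {"motion": [[[0.06,-0.001,0.1,0,0,0,0.28],[0.06,-0.001,0.25,0,0,0,0.28],[0.06,-0.001,0.38,0,0,0,0.28],[0.06,-0.001,0.45,0,0,0,0.28],[0.06,-0.001,0.5,0,0,0,0.28],[0.06,-0.001,0.54,0,0,0,0.28],[0.06,-0.001,0.552,0,0,0,0.28],[0.06,-0.001,0.552,0,0,0,0.28],[0.06,-0.001,0.552,0,0,0,0.28]]]}}

```text
time_s: 10.6
ee_pos: [0.5075, 0.0953, 0.018]
eef_rot: [3.14, -0.001, 1.616]
force: [-0.1, -1.1, -0.2]
grip_width: 0.0603
grip_force: 0.0
```

Request:
{"fn": "play_rows", "kwargs": {"motion": [[[0,0,0,0,0,0,0],[0,0,0,0,0,0,-0.15],[0,0,0,0,0,0,-0.3],[0,0,0,0,0,0,-0.4],[0,0,0,0,0,0,-0.5],[0,0,0,0,0,0,-0.5],[0,0,0,0,0,0,-0.5]]], "grip_force": 3}}

```text
time_s: 11.3
ee_pos: [0.5071, 0.0953, 0.0174]
eef_rot: [3.141, -0.001, 1.616]
force: [0.1, -0.6, 2.7]
grip_width: 0.0318
grip_force: 3.0
```

Run:
```python
from h import *
rows([(.507,.095,.12,1.618,.022),(.529,.3155,.12,1.618,.022)],(.507,.095,.017,1.618))
```

```text
[0.0, 0.0, -0.412, 0.0, 0.0, 0.0, -0.53] 
[0.8769, 0.1295, -0.412, 0.0, 0.0, 0.0, -0.53]
```

Request:
{"fn": "play_rows", "kwargs": {"motion": [[[0,0,-0.02,0,0,0,-0.5],[0,0,-0.08,0,0,0,-0.5],[0,0,-0.2,0,0,0,-0.5],[0,0,-0.32,0,0,0,-0.5],[0.05,0.01,-0.412,0,0,0,-0.5],[0.2,0.03,-0.412,0,0,0,-0.5],[0.38,0.06,-0.412,0,0,0,-0.5],[0.56,0.09,-0.412,0,0,0,-0.5],[0.74,0.11,-0.412,0,0,0,-0.5],[0.877,0.13,-0.412,0,0,0,-0.5]]]}}

```text
time_s: 12.3
ee_pos: [0.5292, 0.3181, 0.1206]
eef_rot: [3.141, -0.001, 1.617]
force: [0.5, 0.5, -0.2]
grip_width: 0.0321
grip_force: 3.0
```

Request:
{"fn": "play_rows", "kwargs": {"motion": [[[0,0,0,0,0,0,-0.5],[0,0,0.12,0,0,0,-0.5],[0,0,0.24,0,0,0,-0.5],[0,0,0.34,0,0,0,-0.5],[0,0,0.38,0,0,0,-0.5],[0,0,0.392,0,0,0,-0.5],[0,0,0.4,0,0,0,-0.5],[0,0,0.406,0,0,0,-0.5],[0,0,0.41,0,0,0,-0.5],[0,0,0.41,0,0,0,-0.5]]]}}

```text
time_s: 13.3
ee_pos: [0.5299, 0.3159, 0.0185]
eef_rot: [3.14, -0.001, 1.616]
force: [-1.0, 0.0, 0.3]
grip_width: 0.032
grip_force: 3.0
```

Request:
{"fn": "play_rows", "kwargs": {"motion": [[[0,0,0.002,0,0,0,-0.5],[0,0,0.002,0,0,0,-0.5],[0,0,0.004,0,0,0,-0.5],[0,0,0.004,0,0,0,-0.5]]]}}

```text
time_s: 13.7
ee_pos: [0.5298, 0.3158, 0.0173]
eef_rot: [3.141, -0.001, 1.616]
force: [-0.8, 0.2, 3.7]
grip_width: 0.0321
grip_force: 3.0
```

Run:
```python
from h import *
rows([(.529,.3155,.12,1.618,.06),(.509,.075,.12,1.618,.06)],(.529,.3155,.0165,1.618))
rows([(.5097,.0475,.12,1.618,.06),(.5097,.0475,.017,1.618,.06)],(.509,.075,.12,1.618))
```

```text
[0.0, 0.0, -0.414, 0.0, 0.0, 0.0, 0.28] 
[-0.9572, -0.1253, -0.414, 0.0, 0.0, 0.0, 0.28] 
[-0.11, -0.0024, -0.0, 0.0, 0.0, 0.0, 0.28] 
[-0.11, -0.0024, 0.412, 0.0, 0.0, 0.0, 0.28]
```

Request:
{"fn": "play_rows", "kwargs": {"motion": [[[0,0,0,0,0,0,-0.25],[0,0,0,0,0,0,-0.1],[0,0,0,0,0,0,0.1],[0,0,0,0,0,0,0.28],[0,0,-0.06,0,0,0,0.28],[0,0,-0.2,0,0,0,0.28],[0,0,-0.38,0,0,0,0.28],[0,0,-0.414,0,0,0,0.28]]]}}

```text
time_s: 14.5
ee_pos: [0.5315, 0.3167, 0.1271]
eef_rot: [3.133, -0.005, 1.616]
force: [-1.1, -0.1, -0.3]
grip_width: 0.0603
grip_force: 0.0
```

Next I go above vial 1 and check it with the wrist camera before descending, because vials may get knocked.

Request:
{"fn": "play_rows", "kwargs": {"motion": [[[-0.2,-0.026,0,0,0,0,0.28],[-0.4,-0.052,0,0,0,0,0.28],[-0.6,-0.08,0,0,0,0,0.28],[-0.8,-0.105,0,0,0,0,0.28],[-0.957,-0.125,0,0,0,0,0.28],[-0.957,-0.125,0,0,0,0,0.28],[-0.957,-0.125,0,0,0,0,0.28]]]}}

```text
time_s: 15.2
ee_pos: [0.5093, 0.0748, 0.1208]
eef_rot: [3.14, -0.001, 1.614]
force: [-0.5, -0.0, 0.8]
grip_width: 0.0601
grip_force: 0.0
```

Run:
```python
from h import *
c=snap('wrist','pics/w6.png'); wcaps(c,(5,120,40),(18,255,255),.039); print(get_obs()['ee_pos'])
```

```text
[257. 218.] 898 ctr 0.5095 0.0486 r 0.0174 mean [0.5095 0.0487 0.039 ]
[0.50927743 0.07563114 0.12064771]
```

Request:
{"fn": "play_rows", "kwargs": {"motion": [[[-0.06,-0.002,0.05,0,0,0,0.28],[-0.108,-0.002,0.15,0,0,0,0.28],[-0.108,-0.002,0.25,0,0,0,0.28],[-0.108,-0.002,0.33,0,0,0,0.28],[-0.108,-0.002,0.38,0,0,0,0.28],[-0.108,-0.002,0.412,0,0,0,0.28],[-0.108,-0.002,0.412,0,0,0,0.28],[-0.108,-0.002,0.412,0,0,0,0.1],[-0.108,-0.002,0.412,0,0,0,-0.15],[-0.108,-0.002,0.412,0,0,0,-0.3]]], "grip_force": 3}}

```text
time_s: 16.25
ee_pos: [0.5103, 0.0484, 0.0179]
eef_rot: [3.14, -0.001, 1.616]
force: [-0.3, -0.2, 0.3]
grip_width: 0.0395
grip_force: 0.0
```

Request:
{"fn": "play_rows", "kwargs": {"motion": [[[0,0,0,0,0,0,-0.4],[0,0,0,0,0,0,-0.5],[0,0,0,0,0,0,-0.5],[0,0,0,0,0,0,-0.5]]]}}

```text
time_s: 16.65
ee_pos: [0.5101, 0.0483, 0.0175]
eef_rot: [3.14, -0.001, 1.616]
force: [-0.6, 1.0, 4.3]
grip_width: 0.0319
grip_force: 3.0
```

Run:
```python
from h import *
S=(.5102,.048,.017,1.618)
rows([(.5102,.048,.12,1.618,.06),(.452,.27,.12,1.618,.06)],S)
rows([(.452,.2965,.12,1.618,.06),(.452,.2965,.0165,1.618,.06)],(.452,.27,.12,1.618))
```

```text
[0.0, 0.0, -0.412, 0.0, 0.0, 0.0, 0.28] 
[0.898, -0.1906, -0.412, 0.0, 0.0, 0.0, 0.28] 
[0.1059, 0.005, 0.0, 0.0, 0.0, 0.0, 0.28] 
[0.1059, 0.005, 0.414, 0.0, 0.0, 0.0, 0.28]
```

Request:
{"fn": "play_rows", "kwargs": {"motion": [[[0,0,-0.02,0,0,0,-0.5],[0,0,-0.08,0,0,0,-0.5],[0,0,-0.2,0,0,0,-0.5],[0,0,-0.34,0,0,0,-0.5],[0.05,-0.01,-0.412,0,0,0,-0.5],[0.2,-0.04,-0.412,0,0,0,-0.5],[0.4,-0.085,-0.412,0,0,0,-0.5],[0.6,-0.127,-0.412,0,0,0,-0.5],[0.78,-0.166,-0.412,0,0,0,-0.5],[0.898,-0.19,-0.412,0,0,0,-0.5]]]}}

```text
time_s: 17.65
ee_pos: [0.451, 0.273, 0.1206]
eef_rot: [3.141, -0.001, 1.617]
force: [1.4, -0.7, 0.2]
grip_width: 0.0319
grip_force: 3.0
```

Request:
{"fn": "play_rows", "kwargs": {"motion": [[[0.106,0.005,0,0,0,0,-0.5],[0.106,0.005,0.12,0,0,0,-0.5],[0.106,0.005,0.24,0,0,0,-0.5],[0.106,0.005,0.34,0,0,0,-0.5],[0.106,0.005,0.38,0,0,0,-0.5],[0.106,0.005,0.395,0,0,0,-0.5],[0.106,0.005,0.404,0,0,0,-0.5],[0.106,0.005,0.41,0,0,0,-0.5],[0.106,0.005,0.412,0,0,0,-0.5],[0.106,0.005,0.414,0,0,0,-0.5]]]}}

```text
time_s: 18.65
ee_pos: [0.4528, 0.2972, 0.0175]
eef_rot: [3.14, -0.001, 1.616]
force: [1.2, -0.0, 3.8]
grip_width: 0.032
grip_force: 3.0
```

Run:
```python
from h import *
S=(.452,.2965,.0165,1.618)
rows([(.452,.2965,.16,1.618,.06),(.47,.052,.16,1.618,.06)],S)
rows([(.53,-.18,.16,1.618,.06)],(.47,.052,.16,1.618))
```

```text
[0.0, 0.0, -0.574, 0.0, 0.0, 0.0, 0.28] 
[-0.9803, 0.0258, -0.574, 0.0, 0.0, 0.0, 0.28] 
[-0.9383, 0.1959, 0.0, 0.0, 0.0, 0.0, 0.28]
```

Request:
{"fn": "play_rows", "kwargs": {"motion": [[[0,0,0,0,0,0,-0.25],[0,0,0,0,0,0,-0.1],[0,0,0,0,0,0,0.1],[0,0,0,0,0,0,0.28],[0,0,-0.06,0,0,0,0.28],[0,0,-0.2,0,0,0,0.28],[0,0,-0.4,0,0,0,0.28],[0,0,-0.574,0,0,0,0.28],[-0.15,0,-0.574,0,0,0,0.28],[-0.35,0,-0.574,0,0,0,0.28]]]}}

```text
time_s: 19.65
ee_pos: [0.4564, 0.2096, 0.1615]
eef_rot: [3.138, -0.002, 1.618]
force: [0.9, -0.7, 0.2]
grip_width: 0.0602
grip_force: 0.0
```

Run:
```python
from h import *
rows([(.50,-.03,.16,1.618,.06)],(.4561,.2091,.16,1.618))
rows([(.55,-.26,.16,1.618,.06)],(.50,-.03,.16,1.618))
```

```text
[-0.9636, 0.1303, 0.0, 0.0, 0.0, 0.0, 0.28] 
[-0.9284, 0.1564, 0.0, 0.0, 0.0, 0.0, 0.28]
```

Request:
{"fn": "play_rows", "kwargs": {"motion": [[[-0.964,0.13,0,0,0,0,0.28],[-0.964,0.13,0,0,0,0,0.28],[-0.964,0.13,0,0,0,0,0.28],[-0.964,0.13,0,0,0,0,0.28],[-0.964,0.13,0,0,0,0,0.28],[-0.964,0.13,0,0,0,0,0.28],[-0.964,0.13,0,0,0,0,0.28]]]}}

```text
time_s: 20.35
ee_pos: [0.4994, -0.0303, 0.16]
eef_rot: [3.141, -0.001, 1.614]
force: [0.6, -0.1, 0.2]
grip_width: 0.0603
grip_force: 0.0
```

Request:
{"fn": "play_rows", "kwargs": {"motion": [[[-0.928,0.156,0,0,0,0,0.28],[-0.928,0.156,0,0,0,0,0.28],[-0.928,0.156,0,0,0,0,0.28],[-0.928,0.156,0,0,0,0,0.28],[-0.928,0.156,0,0,0,0,0.28],[-0.928,0.156,0,0,0,0,0.28],[-0.928,0.156,0,0,0,0,0.28],[-0.928,0.156,0,0,0,0,0.28]]]}}

```text
time_s: 21.15
ee_pos: [0.5492, -0.258, 0.16]
eef_rot: [3.141, -0.001, 1.618]
force: [-0.8, -0.1, -0.3]
grip_width: 0.0603
grip_force: 0.0
```

Run:
```python
from h import *
c=snap('wrist','pics/w7.png'); wcaps(c,(105,150,40),(125,255,255),.034); print(get_obs()['ee_pos'])
t=snap('top','pics/t7.png'); caps(t); keeper(t)
c=t;h=c["frame"][165:275,110:330]; cv2.imwrite('pics/t7b.png',cv2.convertScaleAbs(cv2.resize(cv2.cvtColor(h,cv2.COLOR_RGB2BGR),(800,400),interpolation=cv2.INTER_CUBIC),alpha=1.8))
```

```text
[255. 168.] 647 ctr 0.5455 -0.2448 r 0.0155 mean [ 0.546  -0.2447  0.034 ]
[350. 247.] 160 ctr 0.6608 -0.3339 r 0.0153 mean [ 0.6631 -0.3331  0.034 ]
[251. 264.] 478 ctr 0.5478 -0.3575 r 0.0171 mean [ 0.5465 -0.3583  0.034 ]
[ 0.54919043 -0.25808022  0.16015185]
blue
[390.1 163.2] 12 [ 0.6555 -0.3388  0.0337] [ 0.6543 -0.3394  0.0344] [0.009 0.008 0.004]
[356.4 204. ] 105 [ 0.5461 -0.2447  0.0347] [ 0.5461 -0.2455  0.0339] [0.027 0.029 0.009]
orange
[144.4 211.3] 116 [0.5296 0.3128 0.0397] [0.5287 0.3131 0.0377] [0.029 0.029 0.016]
[151.5 240.7] 119 [0.4516 0.2912 0.0396] [0.4528 0.2921 0.0337] [0.029 0.029 0.021]
keeper world angle from -y 1.4586213 323 [ 0.993715   -0.11193999  0.631403    0.12701207]
```

View pics/t7b.png

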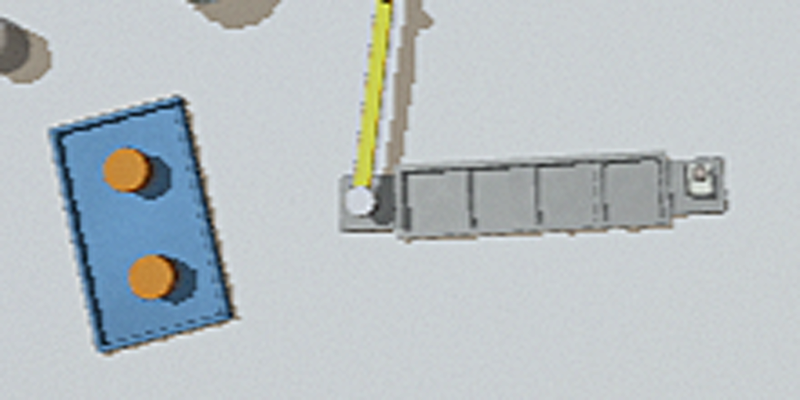

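The crop shows both spent vials standing in the dish at (127,170) and (152,277), all four wells empty and the keeper wide open. I'll refine the well centres from the carrier corners.

Run:
```python
from h import *
c=load('top');K=c["camera_matrix"];T=c["T"]
def top(u,v,z):
    r=T[:3,:3]@np.array([(u-K[0,2])/K[0,0],-(v-K[1,2])/K[1,1],-1]); o=T[:3,3]; return o+r*(z-o[2])/r[2]
cs=[top(110+(a+.5)/3.636-.5,165+(b+.5)/3.636-.5,.018) for a,b in((399,168),(664,152),(672,226),(402,238))]
print(np.round(cs,4),np.mean(cs,0))
P=cloud(c); m=(P[...,2]>.011)&(P[...,2]<.024)&(P[...,0]>.42)&(P[...,0]<.56)&(P[...,1]>-.085)&(P[...,1]<.125)
q=P[m][:,:2]; th=.047; R2=np.array([[np.cos(th),np.sin(th)],[-np.sin(th),np.cos(th)]]); w=q@R2.T
print(len(q),np.percentile(w,[1,50,99],axis=0))
for C in ((.5112,.0213),):
  for k,y in enumerate((.0735,.0245,-.0245,-.0735)): print(k,C[0]-y*np.sin(th),C[1]+y*np.cos(th))
S=(.55,-.26,.16,1.618)
rows([(.546,-.245,.16,1.618,.06),(.546,-.245,.012,1.618,.06)],S)
```

```text
[[ 0.5308  0.1179  0.018 ]
 [ 0.5417 -0.0775  0.018 ]
 [ 0.4874 -0.0825  0.018 ]
 [ 0.4795  0.1153  0.018 ]] [0.50984164 0.01830119 0.018     ]
499 [[ 0.48476732 -0.10657006]
 [ 0.51160543 -0.00245661]
 [ 0.53856271  0.10085225]]
0 0.5077467716912836 0.09471883419292272
1 0.5100489238970946 0.04577294473097424
2 0.5123510761029054 -0.0031729447309742434
3 0.5146532283087164 -0.05211883419292272
[0.0607, -0.0132, -0.0, 0.0, 0.0, 0.0, 0.28] 
[0.0607, -0.0132, 0.592, 0.0, 0.0, 0.0, 0.28]
```

Request:
{"fn": "play_rows", "kwargs": {"motion": [[[0.061,-0.013,0.15,0,0,0,0.28],[0.061,-0.013,0.3,0,0,0,0.28],[0.061,-0.013,0.42,0,0,0,0.28],[0.061,-0.013,0.5,0,0,0,0.28],[0.061,-0.013,0.56,0,0,0,0.28],[0.061,-0.013,0.592,0,0,0,0.28],[0.061,-0.013,0.592,0,0,0,0.28],[0.061,-0.013,0.592,0,0,0,0.1],[0.061,-0.013,0.592,0,0,0,-0.15],[0.061,-0.013,0.592,0,0,0,-0.3]]], "grip_force": 3}}

```text
time_s: 22.25
ee_pos: [0.5454, -0.2448, 0.0128]
eef_rot: [3.14, -0.0, 1.616]
force: [0.6, -0.2, 0.4]
grip_width: 0.0398
grip_force: 0.0
```

Request:
{"fn": "play_rows", "kwargs": {"motion": [[[0,0,0,0,0,0,-0.4],[0,0,0,0,0,0,-0.5],[0,0,0,0,0,0,-0.5],[0,0,0,0,0,0,-0.5]]]}}

```text
time_s: 22.65
ee_pos: [0.5453, -0.2447, 0.0123]
eef_rot: [3.14, -0.001, 1.616]
force: [-0.3, 1.1, 4.2]
grip_width: 0.0316
grip_force: 3.0
```

Run:
```python
from h import *
c=camera('wrist'); S=(.508,.08,.155,1.618)
for n,u,v in (('wall0',388,216),('div01',388,281),('div12',388,338),('L',354,250),('R',420,250),('L2',354,300),('R2',419,300)): print(n,wray(c,u/1.5,v/1.5,.018,S).round(4))
rows([(.546,-.245,.12,1.618,.06),(.52,-.02,.12,1.618,.06)],(.546,-.245,.012,1.618))
```

```text
wall0 [0.5075 0.1178 0.018 ]
div01 [0.5098 0.0696 0.018 ]
div12 [0.5121 0.0244 0.018 ]
L [0.4839 0.0917 0.018 ]
R [0.5321 0.094  0.018 ]
L2 [0.485  0.0537 0.018 ]
R2 [0.5338 0.056  0.018 ]
[0.0, 0.0, -0.432, 0.0, 0.0, 0.0, 0.28] 
[0.9039, -0.0614, -0.432, 0.0, 0.0, 0.0, 0.28]
```

Run:
```python
from h import *
rows([(.5122,-.003,.12,1.618,.06)],(.546,-.245,.012,1.618))
```

```text
[0.9733, -0.0894, -0.432, 0.0, 0.0, 0.0, 0.28]
```

Request:
{"fn": "play_rows", "kwargs": {"motion": [[[0,0,-0.02,0,0,0,-0.5],[0,0,-0.08,0,0,0,-0.5],[0,0,-0.2,0,0,0,-0.5],[0,0,-0.34,0,0,0,-0.5],[0.1,-0.01,-0.432,0,0,0,-0.5],[0.28,-0.03,-0.432,0,0,0,-0.5],[0.46,-0.05,-0.432,0,0,0,-0.5],[0.64,-0.065,-0.432,0,0,0,-0.5],[0.82,-0.08,-0.432,0,0,0,-0.5],[0.973,-0.089,-0.432,0,0,0,-0.5]]]}}

```text
time_s: 23.7
ee_pos: [0.5113, -0.0007, 0.1213]
eef_rot: [3.14, -0.001, 1.616]
force: [0.1, 0.4, -0.6]
grip_width: 0.0319
grip_force: 3.0
```

Request:
{"fn": "play_rows", "kwargs": {"motion": [[[0,0,0,0,0,0,-0.5],[0,0,0,0,0,0,-0.5],[0,0,0.12,0,0,0,-0.5],[0,0,0.24,0,0,0,-0.5],[0,0,0.34,0,0,0,-0.5],[0,0,0.38,0,0,0,-0.5],[0,0,0.396,0,0,0,-0.5],[0,0,0.404,0,0,0,-0.5],[0,0,0.41,0,0,0,-0.5],[0,0,0.413,0,0,0,-0.5]]]}}

```text
time_s: 24.7
ee_pos: [0.5124, -0.0027, 0.0177]
eef_rot: [3.139, -0.001, 1.616]
force: [1.4, -0.5, 0.2]
grip_width: 0.0318
grip_force: 3.0
```

Request:
{"fn": "play_rows", "kwargs": {"motion": [[[0,0,0.001,0,0,0,-0.5],[0,0,0.001,0,0,0,-0.5]]]}}

```text
time_s: 24.9
ee_pos: [0.5123, -0.0026, 0.0172]
eef_rot: [3.14, -0.001, 1.616]
force: [-0.7, -0.7, 3.8]
grip_width: 0.0315
grip_force: 3.0
```

Run:
```python
from h import *
rows([(.5122,-.003,.14,1.618,.06),(.54,-.24,.14,1.618,.06)],(.5122,-.003,.0165,1.618))
rows([(.547,-.36,.14,1.618,.06)],(.54,-.24,.14,1.618))
```

```text
[0.0, 0.0, -0.494, 0.0, 0.0, 0.0, 0.28] 
[-0.9522, 0.0663, -0.494, 0.0, 0.0, 0.0, 0.28] 
[-0.4808, 0.0053, 0.0, 0.0, 0.0, 0.0, 0.28]
```

Request:
{"fn": "play_rows", "kwargs": {"motion": [[[0,0,0,0,0,0,-0.25],[0,0,0,0,0,0,-0.1],[0,0,0,0,0,0,0.1],[0,0,0,0,0,0,0.28],[0,0,-0.06,0,0,0,0.28],[0,0,-0.2,0,0,0,0.28],[0,0,-0.4,0,0,0,0.28],[0,0,-0.494,0,0,0,0.28]]]}}

```text
time_s: 25.7
ee_pos: [0.5129, -0.0028, 0.144]
eef_rot: [3.137, -0.0, 1.616]
force: [0.9, -0.6, 0.5]
grip_width: 0.0598
grip_force: 0.0
```

Request:
{"fn": "play_rows", "kwargs": {"motion": [[[-0.952,0.066,0,0,0,0,0.28],[-0.952,0.066,0,0,0,0,0.28],[-0.952,0.066,0,0,0,0,0.28],[-0.952,0.066,0,0,0,0,0.28],[-0.952,0.066,0,0,0,0,0.28],[-0.952,0.066,0,0,0,0,0.28],[-0.952,0.066,0,0,0,0,0.28]]]}}

```text
time_s: 26.4
ee_pos: [0.5387, -0.24, 0.1395]
eef_rot: [3.141, -0.002, 1.614]
force: [0.2, 1.2, -0.2]
grip_width: 0.0602
grip_force: 0.0
```

Request:
{"fn": "play_rows", "kwargs": {"motion": [[[-0.481,0.005,0,0,0,0,0.28],[-0.481,0.005,0,0,0,0,0.28],[-0.481,0.005,0,0,0,0,0.28],[-0.481,0.005,0,0,0,0,0.28],[-0.481,0.005,0,0,0,0,0.28],[-0.481,0.005,0,0,0,0,0.28]]]}}

```text
time_s: 27.0
ee_pos: [0.5461, -0.358, 0.1401]
eef_rot: [3.141, -0.001, 1.617]
force: [0.1, -0.1, 1.0]
grip_width: 0.0601
grip_force: 0.0
```

Run:
```python
from h import *
c=snap('wrist','pics/w8.png'); wcaps(c,(105,150,40),(125,255,255),.034); print(get_obs()['ee_pos'])
t=snap('top','pics/t8.png'); caps(t); keeper(t)
```

```text
[364. 174.] 671 ctr 0.6567 -0.3407 r 0.0167 mean [ 0.6563 -0.3415  0.034 ]
[257. 188.] 729 ctr 0.5463 -0.3619 r 0.0161 mean [ 0.5464 -0.362   0.034 ]
[ 0.54608921 -0.35821002  0.14017374]
blue
[391.2 161.3] 102 [ 0.6605 -0.3416  0.0347] [ 0.6597 -0.3415  0.0343] [0.03  0.03  0.009]
[401.1 203.5] 107 [ 0.546  -0.3625  0.0347] [ 0.5471 -0.3626  0.0345] [0.029 0.028 0.009]
[265.1 217.4] 105 [ 0.5125 -0.0039  0.0401] [ 0.5115 -0.0039  0.0369] [0.029 0.026 0.016]
orange
[144.4 211.4] 116 [0.5297 0.3122 0.0399] [0.5287 0.3132 0.0366] [0.029 0.029 0.015]
[151.5 240.7] 116 [0.4516 0.2908 0.04  ] [0.4528 0.2919 0.0374] [0.029 0.029 0.014]
keeper world angle from -y 1.4573888 322 [ 0.9935762  -0.11316466  0.6307527   0.12718946]
```

Request:
{"fn": "play_rows", "kwargs": {"motion": [[[-0.008,-0.002,0.1,0,0,0,0.28],[-0.008,-0.002,0.22,0,0,0,0.28],[-0.008,-0.002,0.34,0,0,0,0.28],[-0.008,-0.002,0.43,0,0,0,0.28],[-0.008,-0.002,0.48,0,0,0,0.28],[-0.008,-0.002,0.512,0,0,0,0.28],[-0.008,-0.002,0.512,0,0,0,0.28],[-0.008,-0.002,0.512,0,0,0,0.1],[-0.008,-0.002,0.512,0,0,0,-0.15],[-0.008,-0.002,0.512,0,0,0,-0.3]]], "grip_force": 3}}

```text
time_s: 28.1
ee_pos: [0.5456, -0.362, 0.0127]
eef_rot: [3.14, -0.0, 1.616]
force: [0.5, -0.2, -0.7]
grip_width: 0.0395
grip_force: 0.0
```

Request:
{"fn": "play_rows", "kwargs": {"motion": [[[0,0,0,0,0,0,-0.4],[0,0,0,0,0,0,-0.5],[0,0,0,0,0,0,-0.5],[0,0,0,0,0,0,-0.5],[0,0,-0.02,0,0,0,-0.5],[0,0,-0.08,0,0,0,-0.5],[0,0,-0.2,0,0,0,-0.5],[0,0,-0.34,0,0,0,-0.5],[0,0,-0.432,0,0,0,-0.5]]]}}

```text
time_s: 29.0
ee_pos: [0.5457, -0.3622, 0.1235]
eef_rot: [3.139, 0.001, 1.616]
force: [-0.1, 0.0, 0.4]
grip_width: 0.0318
grip_force: 3.0
```

Run:
```python
from h import *
rows([(.5275,-.16,.12,1.618,.06)],(.5465,-.362,.12,1.618))
rows([(.5145,-.0515,.12,1.618,.06),(.5145,-.0515,.0165,1.618,.06)],(.5275,-.16,.12,1.618))
```

```text
[0.8107, -0.0378, -0.0, 0.0, 0.0, 0.0, 0.28] 
[0.436, -0.0315, -0.0, 0.0, 0.0, 0.0, 0.28] 
[0.436, -0.0315, 0.414, 0.0, 0.0, 0.0, 0.28]
```

Request:
{"fn": "play_rows", "kwargs": {"motion": [[[0.1,-0.005,0,0,0,0,-0.5],[0.28,-0.013,0,0,0,0,-0.5],[0.46,-0.022,0,0,0,0,-0.5],[0.64,-0.03,0,0,0,0,-0.5],[0.811,-0.038,0,0,0,0,-0.5]]]}}

```text
time_s: 29.5
ee_pos: [0.5263, -0.158, 0.1211]
eef_rot: [3.14, -0.001, 1.616]
force: [0.6, 0.8, -0.8]
grip_width: 0.0318
grip_force: 3.0
```

Request:
{"fn": "play_rows", "kwargs": {"motion": [[[0.16,-0.012,0,0,0,0,-0.5],[0.32,-0.024,0,0,0,0,-0.5],[0.436,-0.0315,0,0,0,0,-0.5],[0.436,-0.0315,0,0,0,0,-0.5],[0.436,-0.0315,0.12,0,0,0,-0.5],[0.436,-0.0315,0.24,0,0,0,-0.5],[0.436,-0.0315,0.34,0,0,0,-0.5],[0.436,-0.0315,0.38,0,0,0,-0.5],[0.436,-0.0315,0.396,0,0,0,-0.5],[0.436,-0.0315,0.404,0,0,0,-0.5]]]}}

```text
time_s: 30.5
ee_pos: [0.5145, -0.0514, 0.0199]
eef_rot: [3.14, -0.001, 1.615]
force: [0.5, 0.2, -1.0]
grip_width: 0.0316
grip_force: 3.0
```

Request:
{"fn": "play_rows", "kwargs": {"motion": [[[0,0,0.004,0,0,0,-0.5],[0,0,0.008,0,0,0,-0.5],[0,0,0.01,0,0,0,-0.5],[0,0,0.01,0,0,0,-0.5]]]}}

```text
time_s: 30.9
ee_pos: [0.5143, -0.0512, 0.0171]
eef_rot: [3.14, -0.001, 1.616]
force: [-0.6, 0.3, 2.3]
grip_width: 0.0319
grip_force: 3.0
```

Run:
```python
from h import *
rows([(.61,-.27,.14,1.618,.06)],(.5145,-.0515,.14,1.618))
rows([(.659,-.341,.14,1.618,.06)],(.61,-.27,.14,1.618))
```

```text
[-0.8911, 0.3403, 0.0, 0.0, 0.0, 0.0, 0.28] 
[-0.2929, 0.1824, 0.0, 0.0, 0.0, 0.0, 0.28]
```

Request:
{"fn": "play_rows", "kwargs": {"motion": [[[0,0,0,0,0,0,-0.25],[0,0,0,0,0,0,-0.1],[0,0,0,0,0,0,0.1],[0,0,0,0,0,0,0.28],[0,0,-0.06,0,0,0,0.28],[0,0,-0.2,0,0,0,0.28],[0,0,-0.4,0,0,0,0.28],[0,0,-0.494,0,0,0,0.28]]]}}

```text
time_s: 31.7
ee_pos: [0.5149, -0.0514, 0.144]
eef_rot: [3.137, -0.0, 1.616]
force: [0.2, 0.3, -1.1]
grip_width: 0.0602
grip_force: 0.0
```

Request:
{"fn": "play_rows", "kwargs": {"motion": [[[-0.891,0.34,0,0,0,0,0.28],[-0.891,0.34,0,0,0,0,0.28],[-0.891,0.34,0,0,0,0,0.28],[-0.891,0.34,0,0,0,0,0.28],[-0.891,0.34,0,0,0,0,0.28],[-0.891,0.34,0,0,0,0,0.28],[-0.891,0.34,0,0,0,0,0.28],[-0.891,0.34,0,0,0,0,0.28]]]}}

```text
time_s: 32.5
ee_pos: [0.6086, -0.2689, 0.1399]
eef_rot: [3.141, -0.001, 1.616]
force: [-0.2, -0.3, 0.3]
grip_width: 0.0602
grip_force: 0.0
```

Request:
{"fn": "play_rows", "kwargs": {"motion": [[[-0.293,0.182,0,0,0,0,0.28],[-0.293,0.182,0,0,0,0,0.28],[-0.293,0.182,0,0,0,0,0.28],[-0.293,0.182,0,0,0,0,0.28],[-0.293,0.182,0,0,0,0,0.28]]]}}

```text
time_s: 33.0
ee_pos: [0.6575, -0.3396, 0.1405]
eef_rot: [3.141, -0.001, 1.617]
force: [-0.5, 0.1, 0.6]
grip_width: 0.06
grip_force: 0.0
```

Run:
```python
from h import *
c=snap('wrist','pics/w9.png'); wcaps(c,(105,150,40),(125,255,255),.034); print(get_obs()['ee_pos'])
t=snap('top','pics/t9.png'); caps(t)
cv2.imwrite('pics/w9b.png',cv2.convertScaleAbs(cv2.resize(cv2.imread('pics/w9.png'),(768,576)),alpha=1.8))
```

```text
[259. 186.] 726 ctr 0.6592 -0.3412 r 0.016 mean [ 0.6596 -0.3411  0.034 ]
[ 0.65751717 -0.33964008  0.14078774]
blue
[391.1 161.4] 104 [ 0.6605 -0.3417  0.0348] [ 0.6597 -0.3429  0.0362] [0.03 0.03 0.01]
[283.8 216.5] 108 [ 0.5137 -0.0535  0.04  ] [ 0.5138 -0.0523  0.0406] [0.029 0.029 0.008]
[267.1 219.4] 105 [ 0.5073 -0.0091  0.0402] [ 0.5062 -0.0091  0.0405] [0.029 0.026 0.008]
orange
[144.5 211.4] 117 [0.5296 0.312  0.0398] [0.5286 0.313  0.0385] [0.029 0.028 0.014]
[151.6 240.8] 116 [0.4516 0.2907 0.04  ] [0.4528 0.2923 0.0339] [0.029 0.029 0.023]
```

View pics/w9b.png

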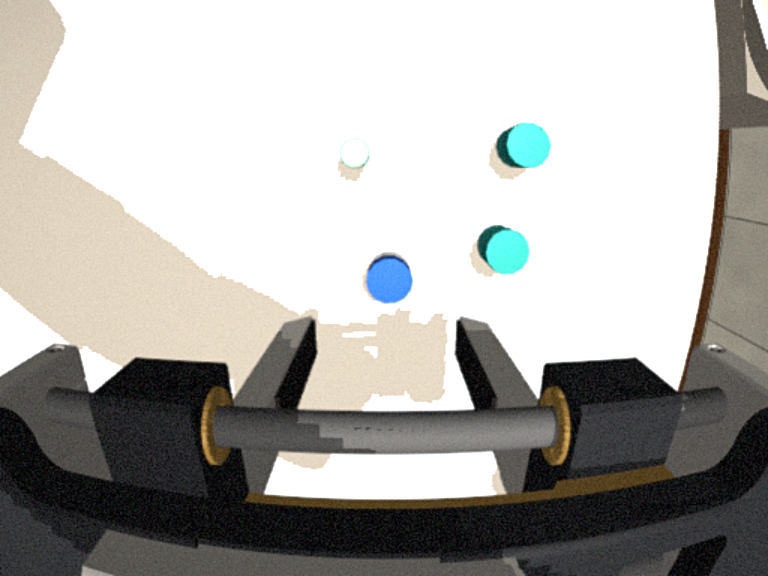

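The wrist view has the blue vial at (389,280), centred between the fingers, with the turquoise look-alikes clear to the right. The well-2 vial was nudged about 5 mm but still stands in its well. Descending.

Request:
{"fn": "play_rows", "kwargs": {"motion": [[[0,0.002,0.1,0,0,0,0.28],[0,0.002,0.22,0,0,0,0.28],[0,0.002,0.34,0,0,0,0.28],[0,0.002,0.43,0,0,0,0.28],[0,0.002,0.48,0,0,0,0.28],[0,0.002,0.512,0,0,0,0.28],[0,0.002,0.512,0,0,0,0.28],[0,0.002,0.512,0,0,0,0.1],[0,0.002,0.512,0,0,0,-0.15],[0,0.002,0.512,0,0,0,-0.3]]], "grip_force": 3}}

```text
time_s: 34.1
ee_pos: [0.6585, -0.3411, 0.0129]
eef_rot: [3.14, -0.0, 1.616]
force: [-0.2, -0.1, 0.2]
grip_width: 0.0396
grip_force: 0.0
```

Request:
{"fn": "play_rows", "kwargs": {"motion": [[[0,0,0,0,0,0,-0.4],[0,0,0,0,0,0,-0.5],[0,0,0,0,0,0,-0.5],[0,0,0,0,0,0,-0.5],[0,0,-0.02,0,0,0,-0.5],[0,0,-0.08,0,0,0,-0.5],[0,0,-0.2,0,0,0,-0.5],[0,0,-0.34,0,0,0,-0.5],[0,0,-0.432,0,0,0,-0.5]]]}}

```text
time_s: 35.0
ee_pos: [0.6586, -0.3413, 0.124]
eef_rot: [3.138, 0.001, 1.616]
force: [0.2, 0.7, 0.4]
grip_width: 0.0318
grip_force: 3.0
```

Run:
```python
from h import *
rows([(.58,-.135,.12,1.618,.06)],(.6595,-.341,.12,1.618))
rows([(.5102,.0465,.12,1.618,.06),(.5102,.0465,.0165,1.618,.06)],(.58,-.135,.12,1.618))
```

```text
[0.8381, -0.2788, -0.0, 0.0, 0.0, 0.0, 0.28] 
[0.7384, -0.2446, -0.0, 0.0, 0.0, 0.0, 0.28] 
[0.7384, -0.2446, 0.414, 0.0, 0.0, 0.0, 0.28]
```

Request:
{"fn": "play_rows", "kwargs": {"motion": [[[0.1,-0.033,0,0,0,0,-0.5],[0.28,-0.093,0,0,0,0,-0.5],[0.46,-0.153,0,0,0,0,-0.5],[0.64,-0.213,0,0,0,0,-0.5],[0.838,-0.279,0,0,0,0,-0.5]]]}}

```text
time_s: 35.5
ee_pos: [0.5789, -0.1354, 0.1212]
eef_rot: [3.14, -0.001, 1.615]
force: [2.3, 0.4, -0.2]
grip_width: 0.0317
grip_force: 3.0
```

Request:
{"fn": "play_rows", "kwargs": {"motion": [[[0.18,-0.06,0,0,0,0,-0.5],[0.36,-0.12,0,0,0,0,-0.5],[0.54,-0.18,0,0,0,0,-0.5],[0.738,-0.245,0,0,0,0,-0.5],[0.738,-0.245,0,0,0,0,-0.5],[0.738,-0.245,0.1,0,0,0,-0.5],[0.738,-0.245,0.22,0,0,0,-0.5],[0.738,-0.245,0.33,0,0,0,-0.5],[0.738,-0.245,0.38,0,0,0,-0.5],[0.738,-0.245,0.398,0,0,0,-0.5]]]}}

```text
time_s: 36.5
ee_pos: [0.5103, 0.0445, 0.0203]
eef_rot: [-3.141, -0.001, 1.615]
force: [-0.4, -1.0, -0.3]
grip_width: 0.0317
grip_force: 3.0
```

Request:
{"fn": "play_rows", "kwargs": {"motion": [[[0,0,0.006,0,0,0,-0.5],[0,0,0.011,0,0,0,-0.5],[0,0,0.014,0,0,0,-0.5],[0,0,0.016,0,0,0,-0.5],[0,0,0.016,0,0,0,-0.5]]]}}

```text
time_s: 37.0
ee_pos: [0.5108, 0.0448, 0.0173]
eef_rot: [3.14, -0.001, 1.616]
force: [-0.8, -0.8, 2.9]
grip_width: 0.0319
grip_force: 3.0
```

Request:
{"fn": "play_rows", "kwargs": {"motion": [[[0,0,0,0,0,0,-0.25],[0,0,0,0,0,0,-0.1],[0,0,0,0,0,0,0.1],[0,0,0,0,0,0,0.28],[0,0,-0.06,0,0,0,0.28],[0,0,-0.2,0,0,0,0.28],[0,0,-0.4,0,0,0,0.28],[0,0,-0.494,0,0,0,0.28],[0,0,-0.494,0,0,0,0.28],[0,0,-0.494,0,0,0,0.28]]]}}

```text
time_s: 38.0
ee_pos: [0.5101, 0.0446, 0.1398]
eef_rot: [3.141, -0.001, 1.616]
force: [0.2, -0.3, -0.8]
grip_width: 0.0601
grip_force: 0.0
```

Run:
```python
from h import *
o=get_obs();print(o['ee_pos'],o['eef_rot'])
c=snap('wrist','pics/w10.png'); wcaps(c,(105,150,40),(125,255,255),.039,100); t=snap('top','pics/t10.png'); caps(t)
rows([(.6545,.1252,.14,3.021,.05)],(*o['ee_pos'],1.618))
```

```text
[0.51012064 0.04463702 0.13981227] [ 3.14081683e+00 -9.63914085e-04  1.61558172e+00]
[257. 186.] 778 ctr 0.5095 0.0447 r 0.0162 mean [0.5092 0.0447 0.039 ]
[252. 234.] 697 ctr 0.5072 -0.0057 r 0.0169 mean [ 0.5059 -0.0061  0.039 ]
[256. 265.] 424 ctr 0.5141 -0.0448 r 0.0156 mean [ 0.5129 -0.0434  0.039 ]
blue
[283.7 216.3] 111 [ 0.5149 -0.0534  0.04  ] [ 0.5139 -0.0523  0.0394] [0.029 0.029 0.011]
orange
[144.5 211.4] 115 [0.5296 0.3121 0.0399] [0.5287 0.3133 0.0354] [0.029 0.028 0.017]
[151.5 240.7] 119 [0.4516 0.2914 0.0398] [0.4528 0.2924 0.0339] [0.029 0.029 0.022]
[0.2946, 0.5921, -0.0008, 0.0, 0.0, -0.2233, 0.06]
```

Request:
{"fn": "play_rows", "kwargs": {"motion": [[[0.295,0.592,0,0,0,-0.2233,0.06],[0.295,0.592,0,0,0,-0.2233,0.06],[0.295,0.592,0,0,0,-0.2233,0.06],[0.295,0.592,0,0,0,-0.2233,0.06],[0.295,0.592,0,0,0,-0.2233,0.06],[0.295,0.592,0,0,0,-0.2233,0.06],[0.295,0.592,0,0,0,-0.2233,0.06],[0.295,0.592,0,0,0,-0.2233,0.06],[0.295,0.592,0,0,0,-0.2233,0.06],[0.295,0.592,0,0,0,-0.2233,0.06]]]}}

```text
time_s: 39.1
ee_pos: [0.6543, 0.1249, 0.1383]
eef_rot: [3.141, -0.002, 3.024]
force: [0.3, -0.7, -0.4]
grip_width: 0.0503
grip_force: 0.0
```

Request:
{"fn": "play_rows", "kwargs": {"motion": [[[0,0,0,0,0,0,0.06],[0,0,0.1,0,0,0,0.06],[0,0,0.22,0,0,0,0.06],[0,0,0.3,0,0,0,0.06],[0,0,0.34,0,0,0,0.06],[0,0,0.34,0,0,0,0.06]]]}}

```text
time_s: 39.7
ee_pos: [0.6541, 0.1249, 0.0536]
eef_rot: [3.141, -0.002, 3.017]
force: [0.1, -0.2, 0.0]
grip_width: 0.0498
grip_force: 0.0
```

Request:
{"fn": "play_rows", "kwargs": {"motion": [[[0,0,0,0,0,0,-0.2],[0,0,0,0,0,0,-0.4],[0,0,0,0,0,0,-0.6],[0,0,0,0,0,0,-0.7],[0,0,0,0,0,0,-0.85],[0,0,0,0,0,0,-1],[0,0,0,0,0,0,-1]]], "grip_force": 6}}

```text
time_s: 40.4
ee_pos: [0.655, 0.1251, 0.0557]
eef_rot: [3.14, 0.001, 3.019]
force: [0.1, 0.2, 1.7]
grip_width: 0.0137
grip_force: 6.0
```

Run:
```python
from h import *
o=get_obs();print(o['ee_pos'],o['eef_rot'],o['grip_width'],o['grip_force'],o['force'])
piv=np.array((.5055,.1431)); d=o['ee_pos'][:2]-piv; print(np.hypot(*d),np.arctan2(d[0],-d[1]))
```

```text
[0.6550405  0.12506503 0.05571916] [3.14041873e+00 1.05988569e-03 3.01863736e+00] 0.013732686399173808 6.000606715679169 [0.09482793 0.15043617 1.66906161]
0.15062410090959452 1.4507734362741938
```

```bash
cat >> h.py <<'E'
piv=np.array((.5058,.1428));r=.150
def arc(a,z=.0555): return (piv[0]+r*np.sin(a),piv[1]-r*np.cos(a),z,np.pi/2+a,0)
E
python3 - <<'E'
from h import *
S=arc(1.45)
print('A');rows([arc(a) for a in np.linspace(1.45,.95,11)[1:]],S)
print('B');rows([arc(a) for a in np.linspace(.95,.45,11)[1:]],arc(.95))
print('C');rows([arc(a) for a in np.linspace(.45,.13,11)[1:]],arc(.45))
print('D');rows([arc(a) for a in np.linspace(.13,.03,11)[1:]],arc(.13))
E
```

```text
A
[0.0007, -0.03, -0.0, 0.0, -0.0, 0.008, -1.0] 
[0.003, -0.0599, -0.0, -0.0, -0.0, 0.0159, -1.0] 
[0.0067, -0.0897, -0.0, -0.0, -0.0, 0.0239, -1.0] 
[0.012, -0.1192, -0.0, -0.0, -0.0, 0.0318, -1.0] 
[0.0187, -0.1484, -0.0, -0.0, -0.0, 0.0398, -1.0] 
[0.0268, -0.1773, -0.0, 0.0, -0.0, 0.0477, -1.0] 
[0.0364, -0.2057, -0.0, -0.0, -0.0, 0.0557, -1.0] 
[0.0474, -0.2337, -0.0, -0.0, -0.0, 0.0637, -1.0] 
[0.0597, -0.261, -0.0, 0.0, -0.0, 0.0716, -1.0] 
[0.0735, -0.2877, -0.0, 0.0, -0.0, 0.0796, -1.0] 
B
[0.0007, -0.03, -0.0, -0.0, -0.0, 0.008, -1.0] 
[0.003, -0.0599, -0.0, -0.0, -0.0, 0.0159, -1.0] 
[0.0067, -0.0897, -0.0, 0.0, -0.0, 0.0239, -1.0] 
[0.012, -0.1192, -0.0, -0.0, -0.0, 0.0318, -1.0] 
[0.0187, -0.1484, -0.0, -0.0, -0.0, 0.0398, -1.0] 
[0.0268, -0.1773, -0.0, -0.0, -0.0, 0.0477, -1.0] 
[0.0364, -0.2057, -0.0, -0.0, -0.0, 0.0557, -1.0] 
[0.0474, -0.2337, -0.0, -0.0, -0.0, 0.0637, -1.0] 
[0.0597, -0.261, -0.0, 0.0, -0.0, 0.0716, -1.0] 
[0.0735, -0.2877, -0.0, 0.0, -0.0, 0.0796, -1.0] 
C
[0.0003, -0.0192, -0.0, -0.0, -0.0, 0.0051, -1.0] 
[0.0012, -0.0384, -0.0, -0.0, -0.0, 0.0102
[... 199 characters left out ...]
6, -1.0] 
[0.015, -0.1333, -0.0, 0.0, -0.0, 0.0357, -1.0] 
[0.0196, -0.1519, -0.0, -0.0, -0.0, 0.0407, -1.0] 
[0.0247, -0.1704, -0.0, -0.0, -0.0, 0.0458, -1.0] 
[0.0305, -0.1887, -0.0, -0.0, -0.0, 0.0509, -1.0] 
D
[0.0, -0.006, -0.0, 0.0, -0.0, 0.0016, -1.0] 
[0.0001, -0.012, -0.0, -0.0, -0.0, 0.0032, -1.0] 
[0.0003, -0.018, -0.0, 0.0, -0.0, 0.0048, -1.0] 
[0.0005, -0.024, -0.0, 0.0, -0.0, 0.0064, -1.0] 
[0.0007, -0.03, -0.0, 0.0, -0.0, 0.008, -1.0] 
[0.0011, -0.036, -0.0, 0.0, -0.0, 0.0095, -1.0] 
[0.0015, -0.042, -0.0, 0.0, -0.0, 0.0111, -1.0] 
[0.0019, -0.0479, -0.0, 0.0, -0.0, 0.0127, -1.0] 
[0.0024, -0.0539, -0.0, 0.0, -0.0, 0.0143, -1.0] 
[0.003, -0.0599, -0.0, 0.0, -0.0, 0.0159, -1.0]
```

Request:
{"fn": "play_rows", "kwargs": {"motion": [[[0.0007,-0.03,0,0,0,0.008,-1],[0.003,-0.06,0,0,0,0.016,-1],[0.0067,-0.09,0,0,0,0.024,-1],[0.012,-0.119,0,0,0,0.032,-1],[0.0187,-0.148,0,0,0,0.04,-1],[0.0268,-0.177,0,0,0,0.0477,-1],[0.0364,-0.2057,0,0,0,0.0557,-1],[0.0474,-0.2337,0,0,0,0.0637,-1],[0.0597,-0.261,0,0,0,0.0716,-1],[0.0735,-0.2877,0,0,0,0.0796,-1]]]}}

```text
time_s: 41.4
ee_pos: [0.6281, 0.0556, 0.0557]
eef_rot: [3.14, 0.001, 2.516]
force: [0.9, -1.0, 1.2]
grip_width: 0.0138
grip_force: 6.0
```

Request:
{"fn": "play_rows", "kwargs": {"motion": [[[0.0007,-0.03,0,0,0,0.008,-1],[0.003,-0.06,0,0,0,0.016,-1],[0.0067,-0.09,0,0,0,0.024,-1],[0.012,-0.119,0,0,0,0.032,-1],[0.0187,-0.148,0,0,0,0.04,-1],[0.0268,-0.177,0,0,0,0.0477,-1],[0.0364,-0.2057,0,0,0,0.0557,-1],[0.0474,-0.2337,0,0,0,0.0637,-1],[0.0597,-0.261,0,0,0,0.0716,-1],[0.0735,-0.2877,0,0,0,0.0796,-1]]]}}

```text
time_s: 42.4
ee_pos: [0.5713, 0.0076, 0.0557]
eef_rot: [3.139, 0.001, 2.016]
force: [2.1, -3.0, 2.2]
grip_width: 0.0136
grip_force: 6.0
```

Request:
{"fn": "play_rows", "kwargs": {"motion": [[[0.0003,-0.0192,0,0,0,0.0051,-1],[0.0012,-0.0384,0,0,0,0.0102,-1],[0.0028,-0.0575,0,0,0,0.0153,-1],[0.0049,-0.0766,0,0,0,0.0204,-1],[0.0077,-0.0956,0,0,0,0.0255,-1],[0.011,-0.1145,0,0,0,0.0306,-1],[0.015,-0.1333,0,0,0,0.0357,-1],[0.0196,-0.152,0,0,0,0.0407,-1],[0.0247,-0.1704,0,0,0,0.0458,-1],[0.0305,-0.1887,0,0,0,0.0509,-1]]]}}

```text
time_s: 43.4
ee_pos: [0.5254, -0.006, 0.0556]
eef_rot: [3.14, 0.0, 1.697]
force: [1.2, -7.3, 4.4]
grip_width: 0.014
grip_force: 6.0
```

Request:
{"fn": "play_rows", "kwargs": {"motion": [[[-0.002,-0.006,0,0,0,0.0016,-1],[-0.004,-0.012,0,0,0,0.0032,-1],[-0.004,-0.018,0,0,0,0.0048,-1],[-0.004,-0.024,0,0,0,0.0064,-1],[-0.004,-0.03,0,0,0,0.008,-1],[-0.003,-0.036,0,0,0,0.0095,-1],[-0.003,-0.042,0,0,0,0.0111,-1],[-0.003,-0.045,0,0,0,0.0119,-1],[-0.003,-0.048,0,0,0,0.0127,-1],[-0.003,-0.048,0,0,0,0.0127,-1]]]}}

```text
time_s: 44.4
ee_pos: [0.5134, -0.0072, 0.0555]
eef_rot: [3.14, -0.001, 1.619]
force: [-1.0, 0.6, 7.8]
grip_width: 0.0137
grip_force: 6.0
```

Run:
```python
from h import *
keeper(snap('scene','pics/s11.png')); o=get_obs(); print(o['ee_pos'],o['force']); d=o['ee_pos'][:2]-piv; print(np.arctan2(d[0],-d[1]))
```

```text
keeper world angle from -y 0.047789175 229 [ 0.04777098 -0.99885833  0.5157672   0.0016546 ]
[ 0.5134223  -0.00721835  0.05549052] [-0.36360006 -0.29261074  7.92170998]
0.05076548416459401
```

Request:
{"fn": "play_rows", "kwargs": {"motion": [[[0,-0.003,0,0,0,0,-1],[0,-0.006,0,0,0,0,-1],[0,-0.008,0,0,0,0,-1],[0,-0.008,0,0,0,0,-1]]]}}

```text
time_s: 44.85
ee_pos: [0.5127, -0.0073, 0.0557]
eef_rot: [3.137, -0.001, 1.619]
force: [8.9, 1.5, 0.8]
grip_width: 0.0139
grip_force: 6.0
```

Request:
{"fn": "play_rows", "kwargs": {"motion": [[[0,-0.003,0,0,0,0,-1],[0,-0.006,0,0,0,0,-1],[0,-0.008,0,0,0,0,-1],[0,-0.008,0,0,0,0,-1]]]}}

```text
time_s: 45.25
ee_pos: [0.5111, -0.0074, 0.0557]
eef_rot: [3.136, -0.001, 1.619]
force: [11.9, 1.5, -1.6]
grip_width: 0.0169
grip_force: 6.0
```

The knob is against a rigid stop at about 0.046 rad in the world frame, which matches the carrier's yaw of 0.047. I'll relax the push, release the knob and lift away.

Request:
{"fn": "play_rows", "kwargs": {"motion": [[[0,0.006,0,0,0,0,-1],[0,0.006,0,0,0,0,-1],[0,0.006,0,0,0,0,-0.6],[0,0.006,0,0,0,0,-0.4],[0,0.006,0,0,0,0,-0.3],[0,0.006,0,0,0,0,-0.3],[0,0.006,-0.1,0,0,0,-0.3],[0,0.006,-0.3,0,0,0,-0.3],[0,0.006,-0.6,0,0,0,-0.3],[-0.1,-0.2,-0.7,0,0,0,-0.3]]]}}

```text
time_s: 46.25
ee_pos: [0.4791, -0.0253, 0.2161]
eef_rot: [3.138, -0.001, 1.62]
force: [0.3, -0.5, 0.3]
grip_width: 0.033
grip_force: 0.0
```

Request:
{"fn": "play_rows", "kwargs": {"motion": [[[0,-0.2,0,0,0,0,0],[0,-0.4,0,0,0,0,0],[0,-0.4,0,0,0,0,0],[0.2,-0.4,0,0,0,0,0],[0.5,-0.4,0,0,0,0,0],[0.9,-0.4,0,0,0,0,0],[0.9,-0.4,0,0,0,0,0],[0.9,-0.4,0,0,0,0,0],[0.9,-0.4,0,0,0,0,0],[0.9,-0.4,0,0,0,0,0]]]}}

```text
time_s: 47.25
ee_pos: [0.367, 0.1942, 0.2129]
eef_rot: [3.141, -0.001, 1.62]
force: [-0.3, 0.6, 0.3]
grip_width: 0.0471
grip_force: 0.0
```

Run:
```python
from h import *
print(get_obs()['ee_pos'])
keeper(snap('scene','pics/s12.png')); c=snap('top','pics/t12.png'); caps(c); keeper(c)
h=c["frame"][165:275,110:330]; a=cv2.resize(cv2.cvtColor(h,cv2.COLOR_RGB2BGR),(600,300),interpolation=cv2.INTER_CUBIC)
b=cv2.resize(cv2.imread('pics/s12.png')[130:260,160:390],(600,300*13*2//23),interpolation=cv2.INTER_CUBIC)
cv2.imwrite('pics/f12.png',cv2.convertScaleAbs(np.vstack([a,cv2.resize(b,(600,300))]),alpha=1.7))
```

```text
[0.36702371 0.1942359  0.21287747]
keeper world angle from -y 0.04257532 250 [ 0.04256245 -0.99909383  0.51479745  0.00618345]
blue
[283.6 212.2] 23 [ 0.5255 -0.0537  0.0396] [ 0.5256 -0.0524  0.0394] [0.006 0.024 0.005]
[247.3 214.2] 25 [0.5207 0.0431 0.0398] [0.5207 0.0419 0.04  ] [0.006 0.024 0.008]
[283.5 220.2] 32 [ 0.5046 -0.0522  0.0401] [ 0.5033 -0.0522  0.0412] [0.008 0.024 0.007]
[247.2 222. ] 25 [0.4999 0.0432 0.0402] [0.4987 0.0432 0.0357] [0.007 0.021 0.017]
[267. 222.] 52 [ 0.4996 -0.009   0.0398] [ 0.4983 -0.0091  0.0405] [0.013 0.026 0.01 ]
orange
[144.4 211.3] 116 [0.5296 0.3121 0.0398] [0.5287 0.3129 0.0374] [0.029 0.03  0.015]
[151.3 238.2] 61 [0.4593 0.2925 0.0399] [0.4594 0.2926 0.0379] [0.015 0.029 0.014]
keeper world angle from -y 0.0475678 385 [ 0.04754986 -0.9988689   0.51146823  0.01308363]
```

View pics/f12.png

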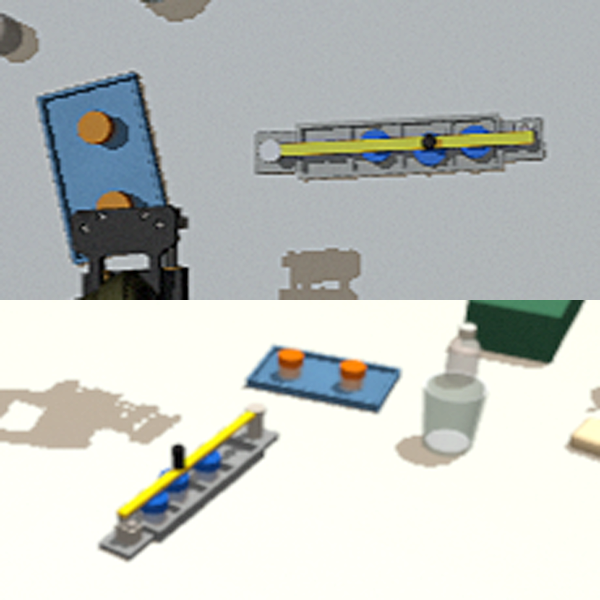

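The final view shows the keeper shut over the three seated fresh vials and both spent vials standing in the dish. The bar's angle of 0.043–0.048 rad matches the carrier's yaw. Handing in.

```bash
python3 -c "
from station import workorder
print(workorder.hand_in())"
```

```text
the job is handed in; nothing more can be done
None
```

I handed the job in at about 47 s robot time: both spent vials stand in the dish, the three fresh vials that were present stand in wells 1–3, and the keeper is shut against its stop; no verdict was returned.

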